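# Make the flask carrier ready for transport

## Robot

A 6-joint arm with a two-finger parallel gripper is mounted at the origin on the work surface. World frame = base frame: x ahead of the robot, y to its left, z up, the work surface at z = 0. Lengths are in mm, angles in rad, forces in N, time in s.
With the tool pointing down it reaches from about 275 to 1000 mm from the base axis. Payload 8.4 kg.
Tool frame: the origin (TCP) lies at the very end of the fingers, on their centre line; the grasp point (between the pads) lies 19 mm behind it; z points along the fingers, y is the direction in which the jaws open and shut (so a half turn about z gives the same grasp; the last joint's range is limited). The gripper opens to 85 mm and grips with 20 to 120 N. Pads are 22 mm wide; open, the fingers measure 114 mm over their backs; the gripper's body (76 mm by 85 mm) begins 54 mm behind the grasp point. The pads swing forward as they close: fully open they stand 13 mm farther back than shut.
Start: joints at [-0.002, 0.353, 1.633, -0, 1.155, -0.002], TCP at [625.002, -0, 210.481] pointing down, gripper open.
Joint ranges: [-2.63, 2.63], [-0.92, 2.1], [0.06, 2.66], [-1.3, 4.44], [0, 2.69], [-3.02, 3.02]. Speed limits (rad/s): [2.22, 2.22, 2.79, 3.14, 3.14, 3.14].

## Interface

Orientations are given as a rotation vector (axis times angle).
In Python, from cell import r, solve_ik, monitor, vision, nets gives the robot as it stands. Calls block until the motion is done:
- r.reach(position, orientation): joint-space move of the TCP to a pose.
- r.servo_line(position, orientation=None, speed=150): straight line of the TCP; orientation=None keeps the orientation; speed is the mean speed in mm/s.
- r.goto_joints(angles): joint-space move.
- r.command_gripper(opening, squeeze=None): finger opening in mm; squeeze is the grip in N (None keeps the last); returns when the fingers have stopped.
- r.pause(seconds).
- solve_ik(position, orientation): joint angles nearest the present ones, or None.
- monitor.sense(): the state.
- vision.read_camera(name): name is "scene" or "side" or "wrist"; returns a dict with "pixels" (420x560x3 uint8, blue, green, red), "intrinsics" (3x3 intrinsics, pixels), "pose" (4x4, takes a point from camera to world coordinates). Camera axes: x right, y down, z forward; pixel columns grow to the right and rows downward; lengths in mm; the calibration is good to about 2 mm. A picture is of the moment at which its call begins. There is no depth.
A pose or a line that the arm cannot do raises r.PlanningError and nothing moves.
- r.job_done(): hands the job in, once; it reports no verdict.
Trained networks look in the newest picture that a camera, given by its name, has taken for a name from the list of things; names that differ only in an ending like _2 or _b are one class to them, and where a whole thing is asked for, a point or a joint stands for the part that bears it (a point fixed in the world has none). Each returns a list of dicts, best first, with "conf" (0 to 1); they miss things now and then, are a little off and sometimes report something else, mostly with a low value. They report only what shows in the picture. A call takes as long as a camera call.
- nets.silhouettes(target, camera): "pixels" (420x560 bool, what is visible of it) and "at" ([row, column] in pixels, amid what is visible of it).
- nets.landmark_of(target, camera): "at" ([row, column] in pixels: a listed point, or the origin of a listed thing).
The state is a dict: "clock": time; "joints": joint angles; "joint_velocities": joint speeds; "joint_torque": joint torques, N m; "eef_pos": TCP position; "orientation": TCP orientation; "ft_force": force on the tool from outside, world axes, zero at the start; "ft_torque": the same for the moment, N m; "opening": finger opening in mm.
Only numpy, scipy, OpenCV 4.12 (cv2) and the standard library are available. Lean on these libraries where they do the work, as an engineer would, in place of code of your own. Each camera call takes 0.05 s, during which the arm holds its last target. There are 200 camera calls.

## Task

Make the flask carrier ready for transport: put a stopper fully into every flask standing in it, then lay the hold-down bar flat across the two end brackets over the stoppers and fasten it with a push rivet at each end, collar down on the bar and its centre pin pushed in flush. Do not tip the flasks or lift them out, and leave the other things on the bench where they are.

Things in the scene. Friction and masses are not known exactly. Their poses are not given: they have to be found in the camera images.
- carrier: white plastic flask carrier, fixed: an open box 76 x 223 x 45 mm (x, y, z), floor 5 mm thick, with three square 68 mm compartments in a row along y (centres at y = -71, 0, +71 mm). At each y end an aluminium bracket stands up, with a flat outward ledge whose upper face is 136 mm above the origin. Origin: centre of the underside, z up
- hole_left (a point): centre of the 17 mm through hole in the ledge at the carrier's +y end (y = +138 mm), on the ledge's upper face; axes as the carrier's. The ledge is 56 x 40 mm (x, y), 10 mm thick, open space below. Low flared cheeks (about 9 mm high) on its two x sides leave the 44 mm wide bar about 2 mm of play on each side
- hole_right (a point): the same at the carrier's -y end (y = -138 mm)
- flask_a: glass flask (loose, 150 g) standing upright in a compartment of the carrier; None if absent: any compartment may be empty. Bulb 63 mm wide, total height 104 mm, straight neck 38 mm outside and 31 mm bore, 42 mm deep. Origin: centre of its underside, z up the neck
- flask_a_mouth (a point): centre of this flask's mouth, on the rim, z up. Axes as the flask's
- flask_b: glass flask (loose, 150 g) standing upright in a compartment of the carrier; None if absent: any compartment may be empty. Bulb 63 mm wide, total height 104 mm, straight neck 38 mm outside and 31 mm bore, 42 mm deep. Origin: centre of its underside, z up the neck
- flask_b_mouth (a point): centre of this flask's mouth, on the rim, z up. Axes as the flask's
- flask_c: glass flask (loose, 150 g) standing upright in a compartment of the carrier; None if absent: any compartment may be empty. Bulb 63 mm wide, total height 104 mm, straight neck 38 mm outside and 31 mm bore, 42 mm deep. Origin: centre of its underside, z up the neck
- flask_c_mouth (a point): centre of this flask's mouth, on the rim, z up. Axes as the flask's
- rack: grey bench rack, fixed, 180 x 135 x 45 mm (x, y, z), with 40 mm deep holes: three (33 mm) in a row along x at y = +32 mm hold the stoppers, two (19 mm) at x = -40 and +40, y = -38 mm hold the push rivets. Origin: centre of the underside, z up
- stopper_1: white plastic stopper (35 g), upright in a rack hole at the start; all three are alike, any fits any flask. Round head 38 mm in diameter and 24 mm tall, below it a tapered plug 34 mm long, 29 mm wide under the head and 23 mm at the tip. Origin: centre of the head's underside (which comes to rest on the flask's rim), z up through the head
- stopper_2: white plastic stopper (35 g), upright in a rack hole at the start; all three are alike, any fits any flask. Round head 38 mm in diameter and 24 mm tall, below it a tapered plug 34 mm long, 29 mm wide under the head and 23 mm at the tip. Origin: centre of the head's underside (which comes to rest on the flask's rim), z up through the head
- stopper_3: white plastic stopper (35 g), upright in a rack hole at the start; all three are alike, any fits any flask. Round head 38 mm in diameter and 24 mm tall, below it a tapered plug 34 mm long, 29 mm wide under the head and 23 mm at the tip. Origin: centre of the head's underside (which comes to rest on the flask's rim), z up through the head
- bar: aluminium hold-down bar (250 g), at first flat on the bench: 44 x 312 x 8 mm (x, y, z), a 17 mm through hole at y = +138 and -138 mm; on its middle a black grip rib, 16 mm wide (x), 80 mm long (y), from 8 to 38 mm above the underside. The same either way round. Origin: centre of the underside, z up to the rib. On both ledges it passes 3 mm above seated stoppers
- rivet_1: large black nylon push rivet (45 g), upright in a rack hole at first; both alike, either fits either end. Collar 30 mm in diameter, 12 mm tall; below it a 14 mm split shank 36 mm long, its last 16 mm tapering to 7 mm; above it the grey 13 mm wide centre pin. Origin: centre of the collar's underside (comes to rest on the bar's top, the shank through bar and ledge), z up
- rivet_1_pin (a joint): how far this rivet's centre pin is pushed in, m: 0 to 0.002 at first (12 to 14 mm proud of the collar), 0.014 when flush with the collar's top. Steady friction of about 8 N, no spring, stays where left. As it goes in, two legs of the shank spread by 5 mm each and lock below the ledge; a rivet spread too soon no longer goes through a hole
- rivet_2: large black nylon push rivet (45 g), upright in a rack hole at first; both alike, either fits either end. Collar 30 mm in diameter, 12 mm tall; below it a 14 mm split shank 36 mm long, its last 16 mm tapering to 7 mm; above it the grey 13 mm wide centre pin. Origin: centre of the collar's underside (comes to rest on the bar's top, the shank through bar and ledge), z up
- rivet_2_pin (a joint): how far this rivet's centre pin is pushed in, m: 0 to 0.002 at first (12 to 14 mm proud of the collar), 0.014 when flush with the collar's top. Steady friction of about 8 N, no spring, stays where left. As it goes in, two legs of the shank spread by 5 mm each and lock below the ledge; a rivet spread too soon no longer goes through a hole
- wash_bottle: wash bottle, 68 mm diameter, 180 mm tall with its spout; a bystander, leave it alone. Origin: centre of its underside
- cork_ring: cork flask ring lying flat, 110 mm outside, 30 mm high; a bystander, leave it alone. Origin: centre of its underside
- beaker: empty glass beaker, 70 mm wide, 90 mm tall; a bystander, leave it alone. Origin: centre of its underside

How it is judged (in metres and radians):
On the way, in this order (a step that is already met when the one before it is completed fails the run):
1. every flask in the carrier has a stopper fully in its neck (((horizontal distance between stopper_1 and flask_a_mouth below 0.005 m and z of stopper_1 in the frame of flask_a_mouth between -0.003 and 0.003 m and angle between the z axis of stopper_1 and the z axis of flask_a_mouth, either way round below 0.1 rad) or (horizontal distance between stopper_2 and flask_a_mouth below 0.005 m and z of stopper_2 in the frame of flask_a_mouth between -0.003 and 0.003 m and angle between the z axis of stopper_2 and the z axis of flask_a_mouth, either way round below 0.1 rad) or (horizontal distance between stopper_3 and flask_a_mouth below 0.005 m and z of stopper_3 in the frame of flask_a_mouth between -0.003 and 0.003 m and angle between the z axis of stopper_3 and the z axis of flask_a_mouth, either way round below 0.1 rad)) and ((horizontal distance between stopper_1 and flask_b_mouth below 0.005 m and z of stopper_1 in the frame of flask_b_mouth between -0.003 and 0.003 m and angle between the z axis of stopper_1 and the z axis of flask_b_mouth, either way round below 0.1 rad) or (horizontal distance between stopper_2 and flask_b_mouth below 0.005 m and z of stopper_2 in the frame of flask_b_mouth between -0.003 and 0.003 m and angle between the z axis of stopper_2 and the z axis of flask_b_mouth, either way round below 0.1 rad) or (horizontal distance between stopper_3 and flask_b_mouth below 0.005 m and z of stopper_3 in the frame of flask_b_mouth between -0.003 and 0.003 m and angle between the z axis of stopper_3 and the z axis of flask_b_mouth, either way round below 0.1 rad)) and ((horizontal distance between stopper_1 and flask_c_mouth below 0.005 m and z of stopper_1 in the frame of flask_c_mouth between -0.003 and 0.003 m and angle between the z axis of stopper_1 and the z axis of flask_c_mouth, either way round below 0.1 rad) or (horizontal distance between stopper_2 and flask_c_mouth below 0.005 m and z of stopper_2 in the frame of flask_c_mouth between -0.003 and 0.003 m and angle between the z axis of stopper_2 and the z axis of flask_c_mouth, either way round below 0.1 rad) or (horizontal distance between stopper_3 and flask_c_mouth below 0.005 m and z of stopper_3 in the frame of flask_c_mouth between -0.003 and 0.003 m and angle between the z axis of stopper_3 and the z axis of flask_c_mouth, either way round below 0.1 rad))), for 0.2 s.
2. the hold-down bar lies flat on both ledges and has been let go (z of bar in the frame of carrier between 0.133 and 0.139 m and x of bar in the frame of carrier between -0.006 and 0.006 m and y of bar in the frame of carrier between -0.012 and 0.012 m and angle between the y axis of bar and the y axis of carrier, either way round below 0.05 rad and angle between bar's own z axis and vertical below 0.03 rad and contact force between the fingers and bar below 0.1 N), for 0.2 s.
At the end, for the whole second after the job is handed in: Each flask present: stopper upright, head within 3 mm of the rim. Bar flat on both ledges (3 mm), centred within 6 mm across, 12 mm along, 0.05 rad. Each hole: a rivet within 4 mm of the axis, collar on the bar (2.5 mm), pin pushed in at least 12 of 14 mm. All at rest (all of step 1 and z of bar in the frame of carrier between 0.133 and 0.139 m and x of bar in the frame of carrier between -0.006 and 0.006 m and y of bar in the frame of carrier between -0.012 and 0.012 m and angle between the y axis of bar and the y axis of carrier, either way round below 0.05 rad and angle between bar's own z axis and vertical below 0.03 rad and ((horizontal distance between rivet_1 and hole_left below 0.004 m and z of rivet_1 in the frame of hole_left between 0.005 and 0.0105 m and angle between rivet_1's own z axis and vertical below 0.1 rad and value of joint rivet_1_pin above 0.012 m) or (horizontal distance between rivet_2 and hole_left below 0.004 m and z of rivet_2 in the frame of hole_left between 0.005 and 0.0105 m and angle between rivet_2's own z axis and vertical below 0.1 rad and value of joint rivet_2_pin above 0.012 m)) and ((horizontal distance between rivet_1 and hole_right below 0.004 m and z of rivet_1 in the frame of hole_right between 0.005 and 0.0105 m and angle between rivet_1's own z axis and vertical below 0.1 rad and value of joint rivet_1_pin above 0.012 m) or (horizontal distance between rivet_2 and hole_right below 0.004 m and z of rivet_2 in the frame of hole_right between 0.005 and 0.0105 m and angle between rivet_2's own z axis and vertical below 0.1 rad and value of joint rivet_2_pin above 0.012 m)) and linear speed of each of bar, rivet_1, rivet_2, stopper_1, stopper_2, stopper_3 below 0.03 m/s); the robot touches nothing.
It fails at once if a bystander (wash bottle, cork ring, beaker) is pushed aside by more than 3 cm or tipped over (distance of any of wash_bottle, cork_ring, beaker from where it was at the start of the episode above 0.03 m or angle between any of wash_bottle, cork_ring, beaker's own z axis and vertical above 0.5 rad).
It fails at once if a flask is tipped over or lifted out of its compartment (angle between any of flask_a, flask_b, flask_c's own z axis and vertical above 0.4 rad or z of any of flask_a, flask_b, flask_c in the frame of carrier above 0.04 m).
Of flask_a, flask_b, flask_c only 2 to 3 are there at a start; the rules pass over those that are not, and their reading is None.
At some moment in a run one of bar may be knocked a few centimetres aside while the robot is not near it.
It also fails if it takes over 210 s, if anything falls off the work surface, if the arm or the gripper's body presses on something with over 40 N, if the wrist force passes 120 N, or if a joint passes its speed limit or range.

## Working session

There is one attempt and no reset: what is moved stays moved. The work goes in short steps, each a Python script; the robot and the scene stay as the last script left them, time stands still between calls to the robot, and variables do not carry over. Pictures are saved under pics/ and viewed, about 12 in all and at most 16, crops included, and the job is handed in when it is done.

```bash
ls; mkdir -p pics; python3 - <<'E'
from cell import r, solve_ik, monitor, vision, nets
import cv2,numpy as np
s=monitor.sense();print(s['clock'],s['eef_pos'],s['orientation'],s['opening'],s['ft_force'])
for c in ["scene","side","wrist"]:
    d=vision.read_camera(c);cv2.imwrite(f"pics/a_{c}.png",d["pixels"]);print(c,d["intrinsics"].tolist(),np.round(d["pose"],3).tolist())
    for t in ["carrier","hole_left","hole_right","flask_a_mouth","flask_a","rack","stopper_1","bar","rivet_1","wash_bottle","cork_ring","beaker"]:
        print(t,[(np.round(x["at"],1).tolist(),round(float(x["conf"]),2)) for x in nets.landmark_of(t,c)])
a=cv2.imread("pics/a_scene.png");b=cv2.imread("pics/a_side.png")
E
```

```text
pics
0.0 [ 6.24494887e+02 -1.66920895e-03  2.09748570e+02] [-2.22076838e+00 -2.22069384e+00  1.56381860e-03] 85.77155232713564 [-0.0870523  -1.07078872 -0.12213447]
scene [[502.3336223064427, 0.0, 283.130797766396], [0.0, 502.3336223064427, 202.28382982296324], [0.0, 0.0, 1.0]] [[0.692, 0.602, -0.399, 1044.938], [0.722, -0.564, 0.4, -460.292], [0.015, -0.565, -0.825, 1008.849], [0.0, 0.0, 0.0, 1.0]]
carrier []
hole_left [([158.8, 320.6], 0.93), ([126.5, 381.7], 0.27)]
hole_right [([226.3, 225.4], 0.78)]
flask_a_mouth [([211.5, 251.1], 0.9)]
flask_a [([205.1, 296.7], 0.8), ([220.5, 274.7], 0.79), ([213.5, 249.0], 0.71), ([237.7, 250.7], 0.62)]
rack [([133.1, 349.8], 0.79)]
stopper_1 [([126.7, 378.7], 0.7), ([104.6, 347.8], 0.53), ([116.7, 365.1], 0.47), ([229.2, 361.6], 0.41), ([196.1, 275.2], 0.16)]
bar [([285.8, 145.6], 0.66)]
rivet_1 [([124.6, 335.8], 0.46)]
wash_bottle [([300.9, 274.8], 0.58)]
cork_ring [([257.9, 342.6], 0.76)]
beaker [([224.8, 362.8], 0.68), ([214.6, 246.4], 0.36), ([220.5, 269.1], 0.34)]
side [[477.43538209695896, 0.0, 280.97459854824547], [0.0, 477.435382096958
[... 732 characters left out ...]
47.6], 0.84)]
cork_ring [([238.9, 218.9], 0.63)]
beaker [([272.4, 206.0], 0.94)]
wrist [[336.0678839284479, 0.0, 286.99329022280966], [0.0, 336.0678839284479, 209.22979473640683], [0.0, 0.0, 1.0]] [[1.0, 0.001, 0.0, 625.316], [0.001, -0.963, -0.271, 66.813], [0.0, 0.271, -0.963, 374.184], [0.0, 0.0, 0.0, 1.0]]
carrier []
hole_left [([44.0, 235.9], 0.69)]
hole_right []
flask_a_mouth [([307.6, 237.3], 0.89)]
flask_a [([201.8, 253.4], 0.9), ([139.5, 254.9], 0.76), ([307.1, 374.6], 0.72), ([258.6, 252.2], 0.58)]
rack [([259.9, 251.2], 0.32)]
stopper_1 []
bar [([308.6, 241.3], 0.37)]
rivet_1 []
wash_bottle [([304.0, 374.1], 0.56)]
cork_ring []
beaker [([51.9, 397.7], 0.9), ([138.5, 252.5], 0.34)]
```

View pics/a_scene.png

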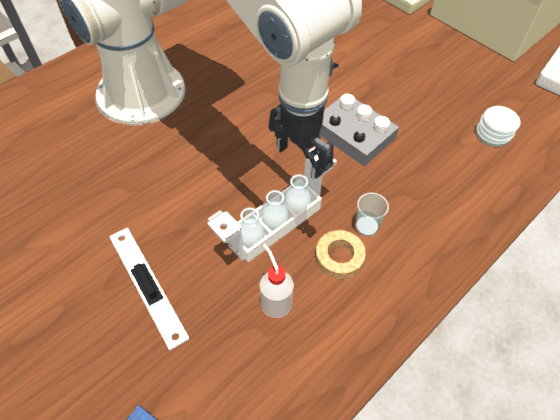

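View pics/a_side.png

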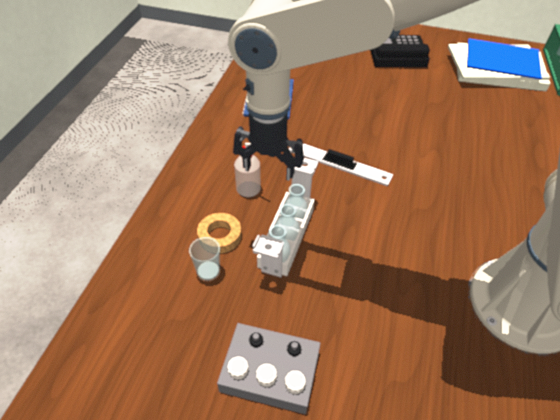

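```bash
cat > h.py <<'E'
from cell import r, solve_ik, monitor, vision, nets
import cv2, numpy as np
from scipy.spatial.transform import Rotation as R
def ori(yaw):  # tool down; jaw axis (tool y) along world angle yaw
    y=np.array([np.cos(yaw),np.sin(yaw),0]);z=np.array([0,0,-1.]);x=np.cross(y,z)
    return R.from_matrix(np.c_[x,y,z]).as_rotvec()
def ray(d,at):
    K,P=np.array(d["intrinsics"]),np.array(d["pose"])
    v=P[:3,:3]@np.linalg.solve(K,[at[1],at[0],1.]);return P[:3,3],v/np.linalg.norm(v)
def onz(d,at,z):
    o,v=ray(d,at);return o+v*(z-o[2])/v[2]
def tri(rays):
    A=[np.eye(3)-np.outer(v,v) for o,v in rays]
    p=np.linalg.solve(sum(A),sum(a@o for a,(o,v) in zip(A,rays)))
    return p,max(np.linalg.norm(a@(p-o)) for a,(o,v) in zip(A,rays))
def proj(d,p):
    K,P=np.array(d["intrinsics"]),np.array(d["pose"]);c=P[:3,:3].T@(np.asarray(p)-P[:3,3]);u=K@c/c[2];return u[1],u[0]
def look(cam,t,z=None,kind="landmark_of",d=None,mc=.25):
    d=d or vision.read_camera(cam)
    return d,[(np.round(x["at"],1).tolist(),round(float(x["conf"]),2))+((np.round(onz(d,x["at"],z)[:2],1).tolist(),) if z is not None else ()) for x in getattr(nets,kind)(t,cam) if x["conf"]>mc]
def st(m=""):
    s=monitor.sense();print(m,"t%.1f"%s['clock'],np.round(s['eef_pos'],1),"open %.1f"%s['opening'],"F",np.round(s['ft_force'],1),flush=True);return s
E
python3 - <<'E'
from h import *
a=vision.read_camera("scene");b=vision.read_camera("side")
for n,p,q in [("L",(158.8,320.6),(244.8,268.2)),("R",(226.3,225.4),(161.9,303.4))]:
    print(n,tri([ray(a,p),ray(b,q)]),onz(a,p,136)[:2],onz(b,q,136)[:2])
print("rack",tri([ray(a,(133.1,349.8)),ray(b,(369.3,269.7))]))
print("bar",onz(a,(285.8,145.6),0),onz(b,(162.9,335.6),0))
print([onz(b,q,60) for q in [(375.5,262.5),(385.1,293.9),(372.8,235.6)]])
print([onz(a,q,60) for q in [(126.7,378.7),(104.6,347.8),(116.7,365.1)]])
print("bottle",onz(b,(190.8,247.6),0),"ring",onz(b,(238.9,218.9),0),"bk",onz(b,(272.4,206.0),0))
E
```

```text
L (array([593.01566622, 107.14281007, 134.34762653]), np.float64(0.58245873191243)) [594.41889132 106.28983861] [592.16346538 107.98728165]
R (array([ 584.18376722, -165.03185587,  138.59692772]), np.float64(1.8188917570286423)) [ 584.6300236  -163.51217254] [ 583.30371465 -169.11513872]
rack (array([ 5.20033573e+02,  3.18935643e+02, -4.67023420e-01]), np.float64(4.482731963530412))
bar [ 510.66227683 -341.49513566    0.        ] [ 519.60605632 -335.04096422    0.        ]
[array([526.55146706, 361.0028822 ,  60.        ]), array([462.79576292, 361.90389431,  60.        ]), array([578.66088531, 370.75520733,  60.        ])]
[array([583.54109687, 341.25975588,  60.        ]), array([476.19824142, 342.10796981,  60.        ]), array([536.52520995, 342.36677675,  60.        ])]
bottle [ 7.31986144e+02 -1.51832407e+02  1.13686838e-13] ring [748.30132644  29.50430808   0.        ] bk [741.78277333 134.07244713   0.        ]
```

```bash
python3 - <<'E'
from h import *
O=ori(0.0)
print(O)
def shot(p,n,ts):
    r.reach(p,O); d=vision.read_camera("wrist");cv2.imwrite(f"pics/{n}.png",d["pixels"])
    for t,z in ts: print(n,t,look("wrist",t,z,d=d)[1])
r.reach([588,-30,330],O)
shot([588,-30,330],"b_car",[("hole_left",136),("hole_right",136),("flask_a_mouth",109)])
shot([525,325,300],"b_rack",[("rack",0),("stopper_1",45),("rivet_1",45)])
r.reach([588,0,330],O)
shot([515,-338,300],"b_bar",[("bar",0)])
st()
im=np.hstack([cv2.imread(f"pics/{n}.png") for n in("b_car","b_rack","b_bar")]);
cv2.imwrite("pics/b_all.png",cv2.resize(np.hstack([cv2.imread("pics/b_car.png"),cv2.imread("pics/b_rack.png")]),(800,300),interpolation=cv2.INTER_AREA))
E
```

```text
[2.22144147 2.22144147 0.        ]
b_car hole_left [([32.8, 295.3], 0.7, [595.3, 112.8]), ([169.7, 285.5], 0.53, [585.9, -19.3])]
b_car hole_right [([291.1, 280.7], 0.75, [580.3, -163.6])]
b_car flask_a_mouth [([231.7, 283.5], 0.78, [583.4, -98.8])]
b_rack rack [([168.9, 285.2], 0.94, [523.6, 318.5])]
b_rack stopper_1 [([145.0, 330.6], 0.97, [579.6, 355.0]), ([148.5, 233.8], 0.87, [460.5, 350.8]), ([142.8, 285.2], 0.68, [523.8, 357.7])]
b_rack rivet_1 [([197.8, 316.2], 0.72, [563.5, 288.3]), ([202.7, 255.9], 0.71, [486.0, 281.8])]
b_bar bar [([169.4, 282.9], 0.71, [510.5, -343.0])]
 t7.3 [ 515.8 -336.8  300.2] open 85.2 F [0.  0.1 0.2]
```

View pics/b_all.png

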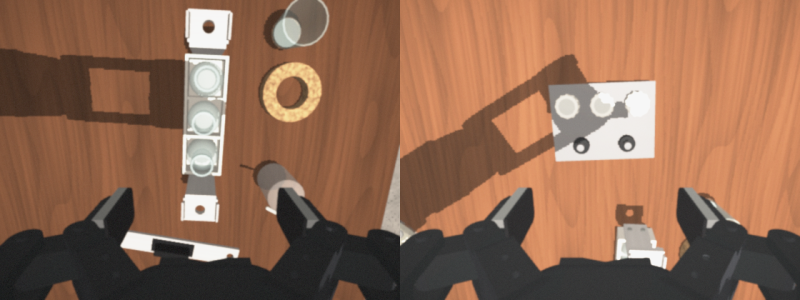

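View pics/b_bar.png

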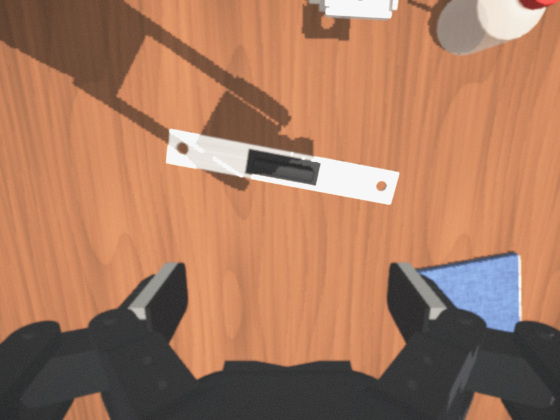

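```bash
cat > loc.py <<'E'
from h import *
def multi(center,z,yaws,ts,tag):
    out={}
    for k,y in enumerate(yaws):
        r.reach([*center,z],ori(y)); d=vision.read_camera("wrist");cv2.imwrite(f"pics/{tag}{k}.png",d["pixels"])
        for t,zz in ts:
            for x in nets.landmark_of(t,"wrist"):
                if x["conf"]>.3: out.setdefault(t,[]).append((k,*np.round(onz(d,x["at"],zz)[:2],1),round(float(x["conf"]),2),np.round(x["at"]).tolist()))
    return out
E
python3 - <<'E'
from loc import *
for q in (0,1.57,-1.57): print(solve_ik([588,-28,330],ori(q)))
r.reach([588,-100,330],ori(0))
o=multi([588,-28],330,[0,1.57,-1.57],[("hole_left",136),("hole_right",136),("flask_a_mouth",109)],"c")
for t in o: print(t,*o[t],sep="\n ")
o=multi([525,325],270,[-1.57,0,1.57],[("stopper_1",45),("rivet_1",45),("rack",0)],"d")
for t in o: print(t,*o[t],sep="\n ")
st()
E
```

```text
[-5.01312390e-02  2.05973909e-01  1.56705558e+00 -4.44089210e-16
  1.36856316e+00 -5.01312390e-02]
[-0.05013124  0.20597391  1.56705558  0.          1.36856316 -1.62013124]
[-5.01312390e-02  2.05973909e-01  1.56705558e+00 -4.44089210e-16
  1.36856316e+00  1.51986876e+00]
hole_left
 (0, np.float64(589.8), np.float64(110.6), 0.82, [37.0, 289.0])
 (1, np.float64(589.0), np.float64(109.0), 0.89, [181.0, 416.0])
 (2, np.float64(590.2), np.float64(108.6), 0.59, [179.0, 158.0])
hole_right
 (0, np.float64(578.8), np.float64(-166.0), 0.61, [293.0, 279.0])
 (1, np.float64(577.9), np.float64(-167.3), 0.76, [171.0, 159.0])
flask_a_mouth
 (0, np.float64(583.4), np.float64(-98.8), 0.88, [232.0, 283.0])
 (0, np.float64(705.0), np.float64(107.5), 0.44, [46.0, 399.0])
 (1, np.float64(583.1), np.float64(-98.3), 0.55, [172.0, 228.0])
 (1, np.float64(576.2), np.float64(31.8), 0.44, [166.0, 341.0])
 (2, np.float64(580.9), np.float64(-100.8), 0.83, [183.0, 348.0])
stopper_1
 (0, np.float64(518.9), np.float64(352.9), 0.74, [182.0, 261.0])
 (0, np.float64(465.1), np.float64(351.1), 0.73, [225.0, 263.0])
 (0
[... 463 characters left out ...]
at64(579.8), np.float64(352.4), 0.68, [220.0, 311.0])
rivet_1
 (0, np.float64(485.7), np.float64(283.4), 0.69, [209.0, 319.0])
 (0, np.float64(560.5), np.float64(287.2), 0.67, [146.0, 318.0])
 (1, np.float64(483.4), np.float64(283.5), 0.94, [208.0, 252.0])
 (1, np.float64(559.0), np.float64(286.3), 0.94, [206.0, 315.0])
 (2, np.float64(564.8), np.float64(283.8), 0.93, [208.0, 254.0])
 (2, np.float64(481.3), np.float64(283.6), 0.85, [137.0, 252.0])
rack
 (0, np.float64(522.1), np.float64(324.1), 0.61, [173.0, 286.0])
 (1, np.float64(522.7), np.float64(321.8), 0.8, [171.0, 285.0])
 (2, np.float64(525.7), np.float64(321.6), 0.75, [170.0, 286.0])
 t18.1 [525. 325. 270.] open 85.4 F [0.2 0.5 0.3]
```

```bash
python3 - <<'E'
from loc import *
C=np.array([584,-28.6]);u=np.array([.041,.999])
ims=[]
for k,q in enumerate((0,-1.57)):
    r.reach([584,-40,280],ori(q)); d=vision.read_camera("wrist");im=d["pixels"].copy()
    for o,z in [(138,136),(-138,136),(71,109),(0,109),(-71,109)]:
        p=[*(C+o*u),z];a=proj(d,p);cv2.drawMarker(im,(int(round(a[1])),int(round(a[0]))),(0,0,255),0,8,1)
        rr=8.5 if z==136 else 19
        for rad in ([8.5] if z==136 else [15.5,19]):
            pts=[proj(d,[p[0]+rad*np.cos(t),p[1]+rad*np.sin(t),z])[::-1] for t in np.linspace(0,6.3,40)]
            cv2.polylines(im,[np.round(pts).astype(np.int32)],False,(0,0,255),1)
    for t,z in [("hole_left",136),("hole_right",136),("flask_a_mouth",109)]: print(k,t,look("wrist",t,z,d=d)[1])
    ims.append(im)
a=cv2.resize(ims[0][:,180:400],None,fx=1.4,fy=1.4);b=cv2.resize(ims[1][90:260],None,fx=800/560,fy=800/560)
cv2.imwrite("pics/e0.png",a);cv2.imwrite("pics/e1.png",b);st()
E
```

```text
0 hole_left [([9.4, 298.8], 0.95, [593.7, 110.3])]
0 hole_right [([307.9, 281.4], 0.96, [579.0, -165.1])]
0 flask_a_mouth [([238.6, 285.3], 0.81, [582.8, -98.8])]
1 hole_left [([179.1, 125.0], 0.82, [595.0, 108.5])]
1 hole_right [([198.5, 420.9], 0.56, [577.3, -168.0])]
1 flask_a_mouth []
 t21.3 [584. -40. 280.] open 85.3 F [ 1.   1.1 -0.1]
```

View pics/e1.png

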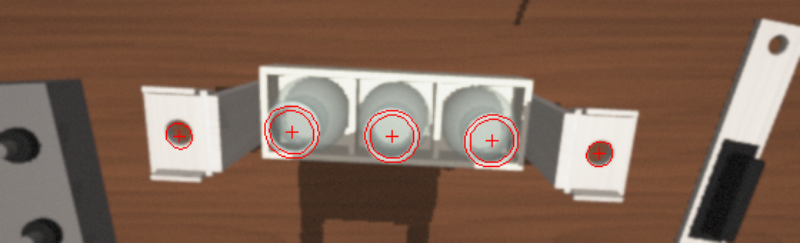

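View pics/e0.png

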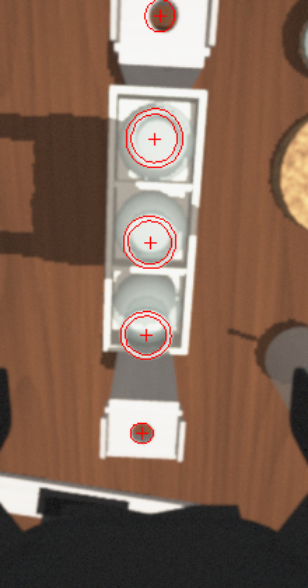

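```bash
cat > act.py <<'E'
from h import *
C=np.array([584.6,-28.6]);u=np.array([.046,.999]);CY=-.046
RY=.03;RC=np.array([521.3,322.6])
def rackp(x,y): return RC+[x*np.cos(RY)-y*np.sin(RY),x*np.sin(RY)+y*np.cos(RY)]
def fz(): return np.array(monitor.sense()['ft_force'])
def down(z,step=2,flim=12,speed=30,f0=None):
    "descend in steps until vertical force changes by flim"
    f0=fz() if f0 is None else f0
    while True:
        p=np.array(monitor.sense()['eef_pos'])
        tgt=max(z,p[2]-step) if p[2]-z>0.3 else None
        if tgt is None: return p,fz()-f0
        r.servo_line([DX[0],DX[1],tgt],speed=speed)
        f=fz()-f0
        if abs(f[2])>flim: return np.array(monitor.sense()['eef_pos']),f
DX=[0,0]
def setxy(x,y): DX[:]=[x,y]
E
python3 - <<'E'
from act import *
x,y=580.7,355.4
r.command_gripper(56)
o=ori(1.57+RY)
r.reach([x,y,130],o);st()
r.servo_line([x,y,60],speed=100)
setxy(x,y);print(down(45.5,3));st()
r.command_gripper(30,40);st("grip")
r.servo_line([x,y,200],speed=100);st("up")
d=vision.read_camera("wrist");cv2.imwrite("pics/f0.png",d["pixels"])
E
```

```text
t23.9 [581.  355.1 130.2] open 55.8 F [ 0.7 -0.2 -1.1]
(array([580.54183472, 355.30568029,  45.25679996]), array([ 1.07506322, -1.81553402, -0.13856585]))
 t26.0 [580.5 355.3  45.3] open 55.7 F [ 0.3 -0.9 -0.5]
grip t26.4 [581.9 355.9  47.7] open 29.9 F [-1.8 -4.1 14.8]
up t28.1 [580.4 355.2 199.2] open 30.3 F [-0.7  0.3  0.3]
```

View pics/f0.png

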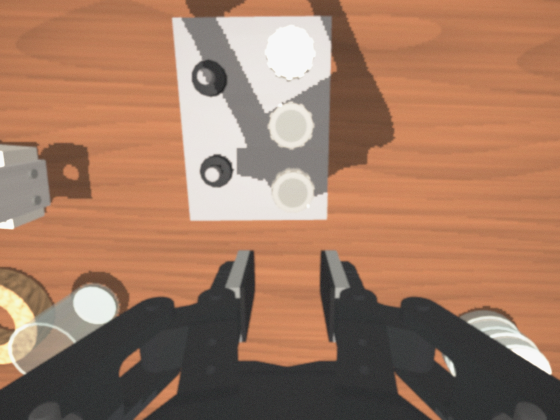

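```bash
python3 - <<'E'
from act import *
d=vision.read_camera("wrist")
for z in (45,69): print(look("wrist","stopper_1",z,d=d)[1])
print(look("wrist","rivet_1",45,d=d)[1])
print([(s['at'],s['pixels'].sum()) for s in nets.silhouettes("stopper_1","wrist")])
print(onz(d,(190,293),69),onz(d,(125,293),69),onz(d,(52,290),69))
a=vision.read_camera("side");print([ (c,tri([ray(a,c)]+[ray(d,w)])) for c,w in zip([x[0] for x in look("side","stopper_1",45,d=a)[1]][:0],[])],look("side","stopper_1",45,d=a)[1])
E
```

```text
[([186.1, 290.4], 0.9, [578.1, 356.6]), ([125.2, 290.9], 0.83, [521.1, 355.2]), ([57.1, 289.8], 0.7, [463.5, 352.3])]
[([186.1, 290.4], 0.9, [573.1, 356.2]), ([125.2, 290.9], 0.83, [520.5, 354.9]), ([57.1, 289.8], 0.7, [467.2, 352.3])]
[([172.1, 214.6], 0.95, [566.7, 283.9]), ([79.0, 213.2], 0.91, [483.4, 285.0])]
[([126.0, 290.9], np.int64(1652)), ([53.1, 288.4], np.int64(1988)), ([191.9, 292.7], np.int64(1472))]
[576.59924025 358.67855511  69.        ] [520.24319493 356.70972941  69.        ] [463.43853208 352.31353319  69.        ]
[] [([383.5, 290.9], 0.78, [470.2, 354.9]), ([376.5, 261.3], 0.62, [530.2, 358.0]), ([370.2, 237.3], 0.55, [580.0, 359.3])]
```

```bash
python3 - <<'E'
from act import *
x,y=578.5,355.5
r.command_gripper(56)
r.servo_line([x,y,60],speed=120)
setxy(x,y);print(down(47,3))
for g in (48,44,41,39,37):
    r.command_gripper(g,25);st(g)
ims=[]
for c,(r0,c0) in (("side",(300,160)),("scene",(50,270))):
    d=vision.read_camera(c);a,b=map(int,proj(d,[x,y,60]));ims.append(cv2.resize(d["pixels"][max(a-60,0):max(a-60,0)+120,b-70:b+70],(400,343),interpolation=cv2.INTER_CUBIC))
cv2.imwrite("pics/g0.png",np.hstack(ims))
E
```

```text
(array([578.42850003, 355.4751441 ,  46.89943327]), array([-1.03655501,  0.78540606, -0.87897936]))
48 t31.7 [578.5 355.5  47.1] open 48.1 F [ 0.1 -0.5 -0.6]
44 t31.9 [578.5 355.5  47. ] open 43.9 F [0.4 0.1 0.5]
41 t32.1 [578.5 355.5  47. ] open 40.7 F [ 0.4 -0.2 -0.4]
39 t32.4 [578.5 355.5  47. ] open 39.0 F [ 0.7  0.3 -0.8]
37 t32.6 [578.7 355.7  47.2] open 37.2 F [-0.1  0.4  1.1]
```

View pics/g0.png

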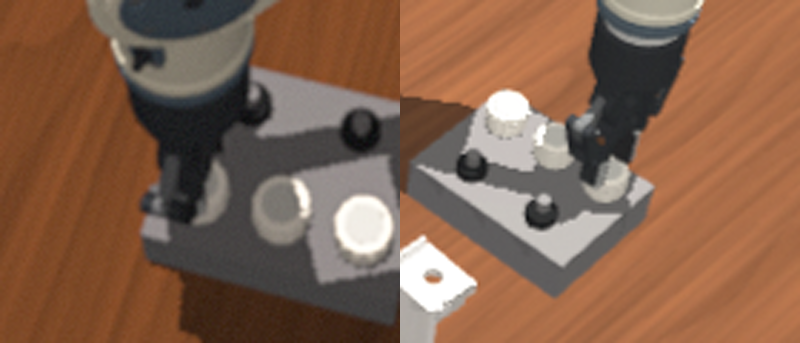

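```bash
python3 - <<'E'
from act import *
d=vision.read_camera("wrist");im=d["pixels"].copy();print(monitor.sense()['orientation'],ori(1.6), proj(d,[578.5,355.5,47]))
for z in (45,69): print(look("wrist","stopper_1",z,d=d)[1])
im=im[100:400,120:460]
cv2.imwrite("pics/g1.png",cv2.resize(im,(680,600)))
E
```

```text
[-4.58574052e-02  3.14088554e+00  5.46738038e-04] [ 0.04587139 -3.14125774 -0.        ] (np.float64(249.63715102618028), np.float64(289.6966005904859))
[([0.0, 291.6], 0.92, [462.3, 352.6]), ([134.6, 292.2], 0.88, [519.7, 354.8]), ([248.9, 292.0], 0.83, [578.9, 356.7])]
[([0.0, 291.6], 0.92, [469.3, 352.5]), ([134.6, 292.2], 0.88, [518.4, 354.4]), ([248.9, 292.0], 0.83, [569.0, 356.1])]
```

View pics/g1.png

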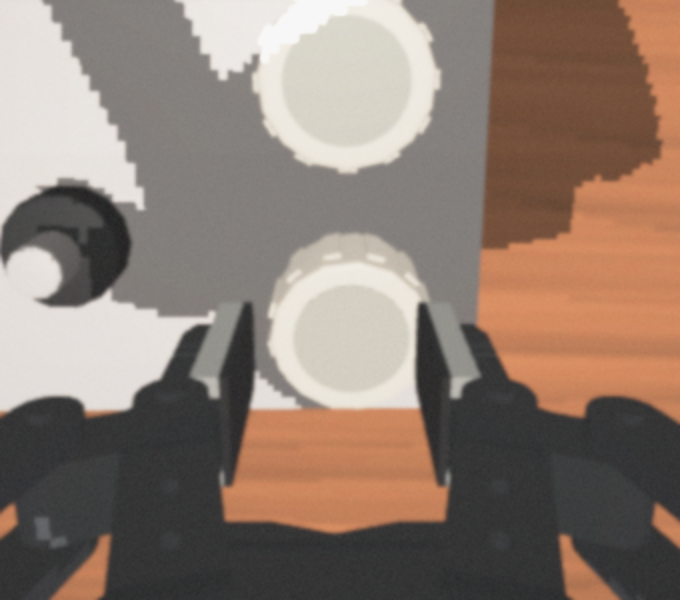

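```bash
python3 - <<'E'
from act import *
x,y=578.7,356
r.servo_line([x,y,49],speed=50)
for g in (34,31,28,24,15):
    r.command_gripper(g,40);st(g)
r.servo_line([x,y,75],speed=60);st("up")
d=vision.read_camera("wrist");cv2.imwrite("pics/g2.png",d["pixels"])
print(look("wrist","stopper_1",71,d=d)[1])
E
```

```text
34 t33.3 [578.6 355.9  48.9] open 33.8 F [ 0.  -0.2 -0.1]
31 t33.5 [578.7 356.   48.9] open 30.8 F [-0.1  0.8  1. ]
28 t33.7 [578.7 356.   49. ] open 27.9 F [-0.4  1.  -0.2]
24 t33.9 [578.7 356.   49. ] open 24.0 F [0.4 0.2 0.5]
15 t34.2 [578.7 356.   49. ] open 15.0 F [ 0.3 -0.1  0.3]
up t34.8 [578.8 356.1  75.4] open 15.1 F [-0.3  0.3  0.3]
[([230.7, 293.6], 0.95, [569.6, 357.7]), ([133.3, 291.1], 0.71, [519.3, 354.7]), ([15.5, 289.6], 0.64, [467.9, 352.3])]
```

```bash
python3 - <<'E'
from act import *
r.servo_line([578,356,200],speed=250)
x,y=430,180
r.reach([x,y,60],ori(1.57));setxy(x,y)
for g,z0 in ((40,8),(16,12)):
    r.command_gripper(g); r.servo_line([x,y,z0],speed=80); r.pause(.1)
    p,f=down(-30,1,flim=6,speed=20);print(g,p,f)
    r.servo_line([x,y,z0+10],speed=80)
st()
E
```

```text
40 [430.05683501 180.0356009  -22.30960172] [-3.27606563 -2.1658285  16.39089277]
16 [430.12001574 180.05118072 -20.51045631] [-2.05296208 -0.42142327 12.10481371]
 t55.2 [429.9 179.9  21.9] open 15.9 F [-0.1  0.2  0.3]
```

```bash
python3 - <<'E'
from act import *
x,y=578.7,356
r.command_gripper(56)
r.reach([x,y,130],ori(1.6));r.servo_line([x,y,27],speed=120);st()
r.command_gripper(20,50);st("grip")
ims=[]
for c in("side","scene","wrist"):
    d=vision.read_camera(c);a,b=map(int,proj(d,[x,y,60]));h=50 if c!="wrist" else 130
    a=max(a,h);ims.append(cv2.resize(d["pixels"][a-h:a+h,b-h:b+h],(266,266),interpolation=cv2.INTER_CUBIC))
cv2.imwrite("pics/h0.png",np.hstack(ims))
E
```

```text
t57.6 [579.3 356.3  27.8] open 56.1 F [-0.  -0.3  0.3]
grip t58.0 [579.5 356.5  28.4] open 36.2 F [-1.3 -0.4  6.1]
```

View pics/h0.png

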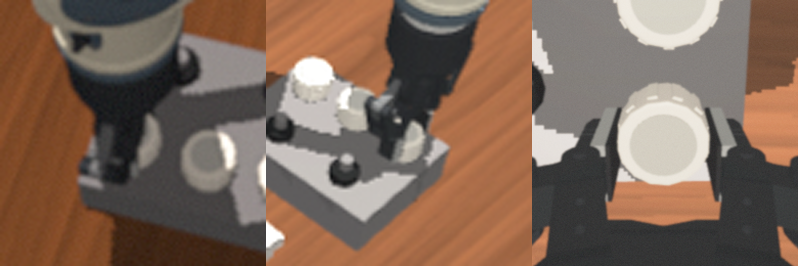

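```bash
python3 - <<'E'
from act import *
r.servo_line([579.3,356.3,178],speed=150);s=st("up")
d=vision.read_camera("wrist");cv2.imwrite("pics/i0.png",d["pixels"]);dz=s['eef_pos'][2]-28.4
zz=45+dz
print(look("wrist","stopper_1",zz,d=d)[1])
for x in nets.silhouettes("stopper_1","wrist"):
    m=x["pixels"];print(round(float(x["conf"]),2),x["at"],m.sum(),np.ptp(np.nonzero(m)[0]),np.ptp(np.nonzero(m)[1]),onz(d,x["at"],zz+12))
ims=[cv2.resize(d["pixels"][150:410,120:460],(510,390))]
for c in("side",):
    e=vision.read_camera(c);a,b=map(int,proj(e,[579,356,zz]));a=max(a,50);ims.append(cv2.resize(e["pixels"][a-50:a+50,b-40:b+34],(289,390),interpolation=cv2.INTER_CUBIC))
    print(look("side","stopper_1",zz,d=e)[1])
cv2.imwrite("pics/i1.png",np.hstack(ims))
E
```

```text
up t59.3 [578.7 355.9 176.8] open 36.4 F [-0.   0.2 -0.3]
[([262.9, 283.8], 0.91, [578.4, 352.8]), ([127.3, 289.2], 0.69, [515.7, 353.4]), ([52.2, 289.8], 0.62, [486.3, 352.7])]
0.97 [125.7, 291.0] 1927 50 49 [514.66269249 353.97554923 205.41848603]
0.96 [274.5, 285.4] 7422 107 89 [578.48303339 353.62890281 205.41848603]
0.91 [51.0, 289.4] 2307 58 50 [487.91795184 352.49308753 205.41848603]
0.2 [176.8, 210.7] 968 34 35 [535.82229842 321.99154785 205.41848603]
[([386.0, 295.3], 0.84, [452.2, 412.9]), ([377.3, 265.4], 0.69, [503.7, 412.8]), ([337.9, 233.3], 0.61, [578.6, 361.5])]
```

View pics/i1.png

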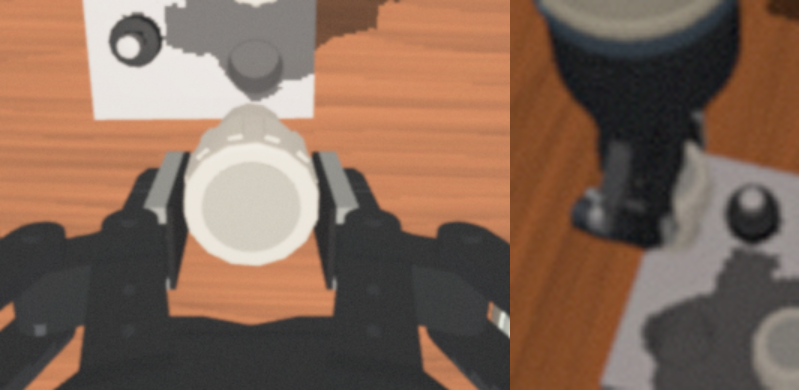

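```bash
cat >> act.py <<'E'
OFF=16.6  # held thing's origin above reported TCP z
def grab(x,y,z,yaw,pre=56,sq=50,up=178,close=20):
    r.command_gripper(pre)
    r.reach([x,y,120],ori(yaw));r.servo_line([x,y,z],speed=120)
    r.command_gripper(close,sq);s=st("grip")
    r.servo_line([x,y,up],speed=200);t=st("up");return s['eef_pos'][2]
def insert(x,y,off,z0=109,yaw=CY,top=178):
    "lower until seated; stop on early contact"
    r.reach([x,y,top],ori(yaw));r.servo_line([x,y,z0+34-off+4],speed=120);r.pause(.15);f0=fz()
    for k in (26,18,9,4,1,0,-1):
        r.servo_line([x,y,z0+k-off],speed=60);r.pause(.05);f=fz()-f0;print(k,np.round(f,1),np.round(monitor.sense()['eef_pos'],1))
        if np.linalg.norm(f)>(15 if k>4 else 10): return k,f
    return k,f
def leave(x,y,z=178,op=56):
    r.command_gripper(op);r.servo_line([x,y,z],speed=200)
E
python3 - <<'E'
from act import *
p=C+71*u;print(insert(*p,OFF));st()
E
```

```text
26 [ 0.9 -0.5 -0.1] [587.7  42.3 118.2]
18 [ 1.1 -0.8  0.1] [587.7  42.3 110.1]
9 [ 1.   0.4 -0.3] [587.7  42.3 101.1]
4 [ 0.5  0.6 -0.5] [587.8  42.3  96.3]
1 [0.6 0.5 0.4] [587.8  42.3  93.3]
0 [ 0.2 -0.8  0.5] [588.   42.3  92.5]
-1 [-0.9 -0.5  6.6] [588.5  42.5  92.4]
(-1, array([-0.89103707, -0.45482149,  6.61819628]))
 t63.7 [588.5  42.5  92.4] open 36.2 F [-1.4 -0.3  6.5]
```

```bash
python3 - <<'E'
from act import *
leave(588,42.4)
for (x,y),k in (((521.5,354.3),0),((464.5,352.3),-71)):
    r.reach([x,y,178],ori(1.6))
    z=grab(x,y,27,1.6)
    if monitor.sense()['opening']<33: print("miss");break
    p=C+k*u;kk,f=insert(*p,45-z)
    if kk>0: print("stuck");break
    leave(*p)
else:
    r.reach([584,-35,280],ori(-1.57))
    d=vision.read_camera("wrist");cv2.imwrite("pics/j0.png",d["pixels"])
    print(look("wrist","stopper_1",109,d=d)[1],look("wrist","flask_a_mouth",109,d=d)[1],look("wrist","bar",0,d=d)[1])
st()
E
```

```text
grip t67.6 [522.2 354.8  28.3] open 36.3 F [-1.6 -1.1  6.1]
up t68.5 [520.8 353.8 176.8] open 36.0 F [-0.7 -0.8 -0.6]
26 [-0.2 -0.3 -0.9] [584.4 -28.6 118. ]
18 [-1.3 -1.  -0.6] [584.4 -28.6 110. ]
9 [ 0.2 -0.1 -0.9] [584.4 -28.6 101. ]
4 [-0.4 -0.5  0.7] [584.5 -28.6  96.1]
1 [ 0.1 -1.   0.1] [584.5 -28.6  93.2]
0 [-0.2 -0.2  0. ] [584.7 -28.6  92.4]
-1 [-1.5 -0.5  8.5] [585.1 -28.6  92.3]
grip t77.1 [465.1 352.8  28.3] open 36.7 F [-0.4 -1.6  5.5]
up t78.0 [463.9 351.8 177. ] open 36.3 F [-0.4  0.  -1.2]
26 [ 1.  -1.4  0.3] [581.1 -99.6 118. ]
18 [-0.2 -1.1 -0.8] [581.2 -99.5 110. ]
9 [-0.9 -0.5 -0.3] [581.1 -99.5 101. ]
4 [-0.6  0.1  0.9] [581.2 -99.5  96.1]
1 [-0.2 -0.5 -0.1] [581.3 -99.5  93.2]
0 [0.3 0.1 0.2] [581.4 -99.5  92.3]
-1 [-2.5  0.   8.6] [581.8 -99.6  92.2]
[([184.4, 348.5], 0.78, [584.7, -99.1]), ([179.0, 207.6], 0.63, [589.9, 42.9]), ([182.7, 277.7], 0.61, [586.3, -27.6])] [] [([201.4, 510.2], 0.83, [539.6, -340.7]), ([250.7, 39.2], 0.6, [465.9, 313.7])]
 t85.3 [583.9 -35.1 279.6] open 55.9 F [-0.2 -0.3  1.2]
```

```bash
cat > barloc.py <<'E'
from act import *
def barpose(n,p=(515,-338,290),yaw=0):
    r.reach(p,ori(yaw));d=vision.read_camera("wrist");cv2.imwrite(f"pics/{n}.png",d["pixels"])
    print(look("wrist","bar",0,d=d)[1])
    for s in nets.silhouettes("bar","wrist")[:2]:
        m=s["pixels"].astype(np.uint8);ys,xs=np.nonzero(m)
        if s["conf"]<.4: continue
        P=np.array([onz(d,(a,b),8)[:2] for a,b in zip(ys,xs)],np.float32)
        (c,wh,ang)=cv2.minAreaRect(P);b=cv2.boxPoints((c,wh,ang));e=[b[1]-b[0],b[2]-b[1]];e=max(e,key=np.linalg.norm)
        print("rect",c,wh,"yaw long",np.arctan2(e[1],e[0]),"mean",P.mean(0),s["conf"])
    # holes: dark small blobs
    return d
E
python3 - <<'E'
from barloc import *
d=barpose("k0");cv2.imwrite("pics/k0c.png",d["pixels"]);st()
E
```

```text
[([172.9, 306.7], 0.6, [542.4, -347.0])]
rect (539.0205688476562, -344.2586364746094) (48.463809967041016, 312.4630432128906) yaw long -0.1768828 mean [ 536.9599  -343.56683] 0.72
 t87.2 [ 515.3 -337.6  290. ] open 55.8 F [ 0.3 -0.3  0.9]
```

View pics/k0c.png

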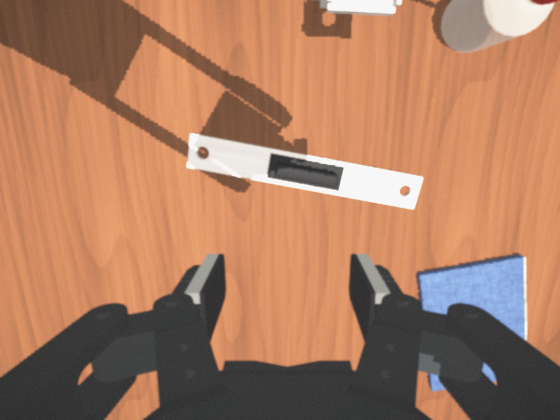

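```bash
python3 - <<'E'
from barloc import *
d=vision.read_camera("wrist")
a=onz(d,(152.5,203),8);b=onz(d,(190,405),8);c=(a+b)/2;print(a,b,c,np.linalg.norm(a-b),np.arctan2(*(b-a)[1::-1]))
g=d["pixels"].min(2)
x,y=539.5,-344.5 if False else c[1]
x=c[0];yaw=np.arctan2(*(b-a)[1::-1])+np.pi/2
r.command_gripper(45)
r.reach([x,y,120],ori(yaw));r.servo_line([x,y,-6],speed=120);st()
r.command_gripper(5,90);st("grip")
r.servo_line([x,y,190],speed=120);st("up")
r.reach([x,y,190],ori(CY));st("rot")
d=vision.read_camera("wrist");cv2.imwrite("pics/l0.png",d["pixels"])
e=vision.read_camera("side");f=vision.read_camera("scene")
h=[cv2.resize(d["pixels"],(400,300)),cv2.resize(e["pixels"][0:300,160:560],(400,300))]
cv2.imwrite("pics/l1.png",np.hstack(h))
E
```

```text
[ 405.12532121 -318.66982161    8.        ] [ 675.65772752 -368.76145353    8.        ] [ 540.39152437 -343.71563757    8.        ] 275.13079517760343 -0.18308593653450392
 t90.0 [ 541.  -344.1   -5.2] open 45.1 F [0.  0.3 0.4]
grip t90.4 [ 540.9 -344.    -5. ] open 13.9 F [-1.1  0.3  5.8]
up t92.2 [ 540.  -343.5  189.2] open 14.3 F [-0.3  0.5 -3.4]
rot t93.5 [ 540.3 -343.7  189.8] open 14.3 F [ 0.1  0.5 -2.2]
```

View pics/l1.png

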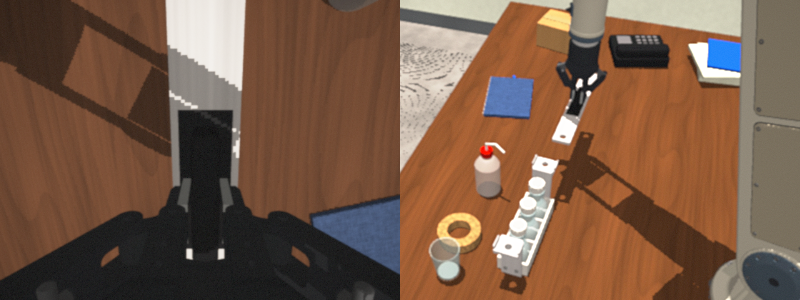

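```bash
python3 - <<'E'
from barloc import *
x,y=C
r.servo_line([x,y,190],ori(CY),speed=150)
r.servo_line([x,y,146],speed=80);r.pause(.2);f0=fz()
for z in (140,136,133,131.5,130.5):
    r.servo_line([x,y,z],speed=50);r.pause(.1);f=fz()-f0;print(z,np.round(f,1),np.round(monitor.sense()['eef_pos'],1))
    if np.linalg.norm(f)>12: break
d=vision.read_camera("side");e=vision.read_camera("scene")
def crop(d,p,h,w,s):
    a,b=map(int,proj(d,p));return cv2.resize(d["pixels"][a-h:a+h,b-w:b+w],s,interpolation=cv2.INTER_CUBIC)
cv2.imwrite("pics/m0.png",np.hstack([crop(d,[*C,136],75,60,(400,500)),crop(e,[*C,136],75,60,(400,500))]))
E
```

```text
140 [-0.8 -1.8  0.4] [584.5 -28.6 139.9]
136 [-0.9 -0.5  0.8] [584.6 -28.6 135.9]
133 [ 0.2 -0.7  0.2] [584.6 -28.6 133. ]
131.5 [-0.4  0.   0.1] [584.6 -28.6 131.5]
130.5 [-2.3  0.5  8. ] [584.8 -28.6 131. ]
```

View pics/m0.png

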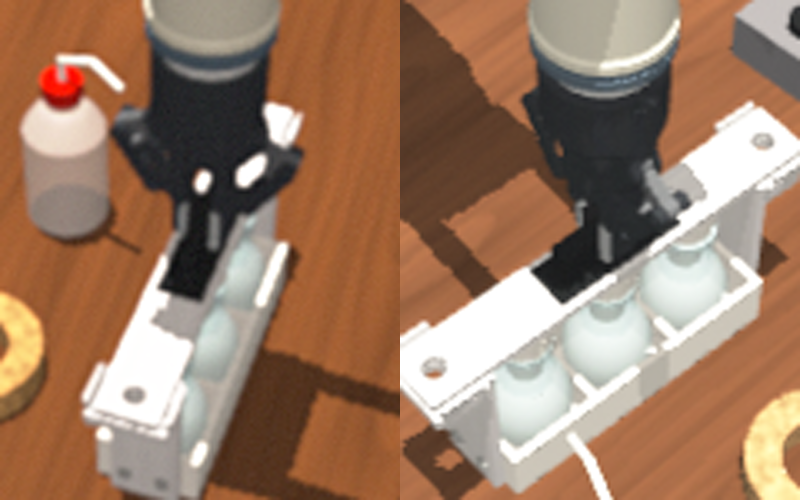

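```bash
cat > holes.py <<'E'
from act import *
def holes(n):
    out=[]
    for k in (138,-138):
        p=C+k*u;r.reach([p[0],p[1],230],ori(CY));r.pause(.1);d=vision.read_camera("wrist")
        print(k,"est",np.round(p,1),look("wrist","hole_left",144,d=d)[1],look("wrist","hole_right",144,d=d)[1])
        a,b=map(int,proj(d,[*p,144]));im=d["pixels"][max(a-45,0):a+45,b-45:b+45].copy()
        g=cv2.cvtColor(im,cv2.COLOR_BGR2GRAY);_,t=cv2.threshold(g,0,255,cv2.THRESH_BINARY_INV+cv2.THRESH_OTSU)
        nn,_,S,cc=cv2.connectedComponentsWithStats(t)
        for s,c in zip(S[1:],cc[1:]):
            if 80<s[4]<1500 and s[0]>0 and s[1]>0: print("blob",s.tolist(),np.round(onz(d,(c[1]+max(a-45,0),c[0]+b-45),144)[:2],1))
        q=proj(d,[*p,144]);out.append(cv2.resize(im,(390,390),interpolation=cv2.INTER_CUBIC))
    cv2.imwrite(n,np.hstack(out))
E
python3 - <<'E'
from holes import *
r.command_gripper(40);st("rel");r.servo_line([*C,230],speed=200)
holes("pics/n0.png");st()
E
```

```text
rel t99.0 [584.6 -28.6 130.3] open 40.2 F [ 0.1 -0.5 -0. ]
138 est [590.9 109.3] [([197.3, 288.6], 0.74, [592.3, 114.7])] []
blob [36, 35, 22, 20, 339] [591.9 109.8]
-138 est [ 578.3 -166.5] [] [([201.7, 287.5], 0.92, [579.6, -162.5])]
blob [35, 35, 23, 21, 376] [ 578.9 -165.8]
 t101.8 [ 578.6 -165.3  230. ] open 39.9 F [ 0.2  0.3 -0.3]
```

View pics/n0.png

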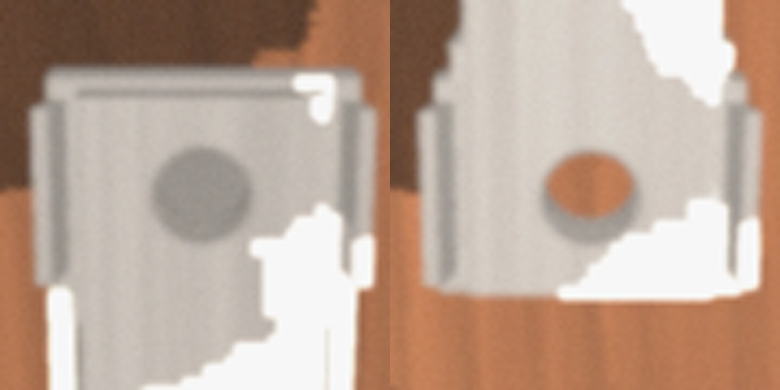

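```bash
cat > riv.py <<'E'
from act import *
def rivet(src,dst):
    x,y=src;r.reach([x,y,190],ori(1.6))
    z=grab(x,y,27.5,1.6,pre=48,sq=50,up=190)
    s=monitor.sense()
    if s['opening']<24: print("miss");return False
    off=45-z; d=vision.read_camera("wrist"); print(look("wrist","rivet_1",s['eef_pos'][2]+off,d=d)[1])
    x,y=dst;r.reach([x,y,190],ori(1.525));r.servo_line([x,y,144+40-off],speed=120);r.pause(.2);f0=fz()
    for k in (30,24,19,14,9,5,2,0.5,-1):
        r.servo_line([x,y,144+k-off],speed=60);r.pause(.05);f=fz()-f0;print(k,np.round(f,1),np.round(monitor.sense()['eef_pos'],1))
        if np.linalg.norm(f)>(14 if k>2 else 10): break
    return k
E
python3 - <<'E'
from riv import *
print(rivet((562.4,285.6),(591.5,109.6)));st()
E
```

```text
grip t105.4 [563.1 286.   28.9] open 27.4 F [-2.   0.3  5.6]
up t106.4 [561.7 285.2 188.8] open 26.7 F [-0.5  0.6 -0.5]
[([268.1, 288.1], 0.76, [564.3, 284.2]), ([104.0, 286.5], 0.58, [489.2, 281.2])]
30 [-0.1 -0.3 -0.6] [591.3 109.5 157.6]
24 [ 0.3 -0.9 -0.1] [591.3 109.5 151.7]
19 [ 0.4  1.  -1.7] [591.3 109.6 146.6]
14 [ 0.2  0.3 -0.2] [591.3 109.6 141.6]
9 [ 0.4  0.9 -1.3] [591.3 109.6 136.6]
5 [-0.   1.8 -1.1] [591.4 109.6 132.6]
2 [-0.8  2.4 -0.8] [591.4 109.6 129.7]
0.5 [-0.   2.7 -0.5] [591.5 109.7 128.3]
-1 [-4.2  1.2  9.3] [591.5 109.7 127.8]
-1
 t110.5 [591.5 109.7 127.8] open 27.1 F [-4.4  1.7  9.1]
```

```bash
cat >> riv.py <<'E'
def press(x,y):
    r.command_gripper(46);r.servo_line([x,y,175],speed=150);r.command_gripper(0,40)
    r.servo_line([x,y,154],speed=120);r.pause(.2);f0=fz()
    for z in (150,146,142,139,137,136,135,134,133,132):
        r.servo_line([x,y,z],speed=40);r.pause(.05);f=fz()-f0;p=monitor.sense()['eef_pos'];print(z,np.round(f,1),np.round(p,1))
        if f[2]>22 or np.hypot(*f[:2])>15: break
    r.servo_line([x,y,190],speed=150)
E
python3 - <<'E'
from riv import *
press(591.5,109.6);st()
E
```

```text
150 [-0.5 -0.   1.4] [591.4 109.6 149.9]
146 [-0.1  1.1  1.5] [591.8 109.6 146.1]
142 [-0.8  0.1  2.2] [591.8 109.6 142.2]
139 [0.3 0.7 4. ] [591.8 109.6 139.2]
137 [0.1 0.1 4.7] [591.8 109.7 137.3]
136 [1.  0.2 6.4] [591.9 109.6 136.4]
135 [-1.6  0.   8.1] [591.8 109.7 135.4]
134 [-2.  -1.5 14.5] [591.9 109.7 135.2]
133 [-6.6 -1.2 22.7] [592.  109.7 135.2]
 t115.6 [590.9 109.5 189.1] open -0.0 F [-0.5 -0.1  0.2]
```

```bash
python3 - <<'E'
from riv import *
k=rivet((482.6,283.4),(578.8,-166))
if k is not False and k<=0.5: press(578.8,-166)
st()
E
```

```text
grip t118.5 [483.3 283.8  28.7] open 27.4 F [-1.4 -0.6  6.6]
up t119.5 [481.9 283.  188.9] open 27.1 F [-0.   0.3 -0.4]
[([364.4, 46.7], 0.75, [543.4, 157.4]), ([262.7, 289.5], 0.59, [481.7, 282.6])]
30 [ 1.1 -1.   1.2] [ 578.6 -166.   157.4]
24 [0.8 0.1 2.1] [ 578.7 -165.9  151.6]
19 [ 1.3 -0.5  7.4] [ 579.5 -166.1  147.5]
14 [-1.7 -6.5 22. ] [ 581.3 -167.8  145. ]
 t123.1 [ 581.3 -167.8  145. ] open 20.5 F [-2.8 -5.8 20.5]
```

```bash
python3 - <<'E'
from riv import *
p=monitor.sense()['eef_pos']
ims=[]
def add():
    for c in("wrist","side"):
        d=vision.read_camera(c);a,b=map(int,proj(d,[578.9,-165.8,150]));h,w=(110,110) if c=="wrist" else (32,32)
        a=min(max(a,h),420-h);im=d["pixels"][a-h:a+h,b-w:b+w];ims.append(cv2.resize(im,(290,290),interpolation=cv2.INTER_CUBIC))
add()
r.servo_line([578.6,-166,162],speed=30);st("raise")
add()
cv2.imwrite("pics/o0.png",np.vstack([np.hstack(ims[:2]),np.hstack(ims[2:])]))
E
```

```text
raise t124.0 [ 578.4 -165.9  161.7] open 20.3 F [-0.5  0.  -0.6]
```

View pics/o0.png

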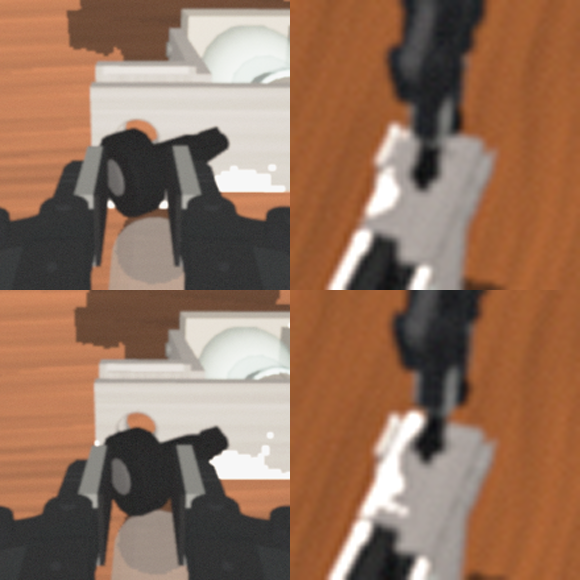

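```bash
cat > rp.py <<'E'
from riv import *
from scipy.optimize import least_squares, minimize
def prims(o,d):
    t=np.cross(d,[1,0,0.3]);t/=np.linalg.norm(t);w=np.cross(d,t);th=np.linspace(0,2*np.pi,24)
    ring=lambda s,rad:o+d*s+rad*(np.cos(th)[:,None]*t+np.sin(th)[:,None]*w)
    # d = rivet +z
    return [np.vstack([ring(0,15),ring(12,15)]),np.vstack([ring(12,6.5),ring(25,6.5)]),np.vstack([ring(-20,7),ring(0,7)]),np.vstack([ring(-36,3.5),ring(-20,7)])]
def render(cam,o,d):
    m=np.zeros((420,560),np.uint8)
    for P in prims(o,d):
        q=np.array([proj(cam,p)[::-1] for p in P],np.float32);cv2.fillConvexPoly(m,np.round(cv2.convexHull(q)).astype(np.int32),1)
    return m
def toolR(): s=monitor.sense();return R.from_rotvec(s['orientation']).as_matrix(),np.array(s['eef_pos'])
E
python3 - <<'E'
from rp import *
d=vision.read_camera("wrist");T,e=toolR()
a,b=map(int,proj(d,[578.9,-165.8,150]));a=min(max(a,110),310)
full=lambda c:(a-110+c[1]/1.318,b-110+c[0]/1.318)
pin,tip=full((121,186)),full((222,148))
print("pin",pin,"tip",tip)
L=look("wrist","rivet_1",160,d=d)[1];print(L)
S=[s for s in nets.silhouettes("rivet_1","wrist") if s["conf"]>.3]
print([(s["at"],s["pixels"].sum(),round(float(s["conf"]),2)) for s in S])
def unp(v):
    o=T@v[:3]+e;q=T@np.array([np.sin(v[3]),-np.cos(v[3])*np.cos(v[4]),-np.cos(v[3])*np.sin(v[4])]);return o,q  # shank=-q along +y, +z
def res(v):
    o,q=unp(v);return np.r_[np.subtract(proj(d,o+25*q),pin),np.subtract(proj(d,o-36*q),tip),v[0]/3,(v[2]+18)/6,v[1]/6]
for x0 in (.2,.8):
    s=least_squares(res,[0,0,-18,0,x0]);print(np.round(s.x,2),s.cost)
best=min(S,key=lambda s:np.hypot(s["at"][0]-pin[0],s["at"][1]-(pin[1]+tip[1])/2))if S else None
if best:
    M=best["pixels"].astype(np.uint8)
    def cost(v):
        m=render(d,*unp(v));return 1-(m&M).sum()/(m|M).sum()+.002*((v[0]/3)**2)
    f=minimize(cost,s.x,method="Nelder-Mead",options=dict(initial_simplex=s.x+np.vstack([np.zeros(5),np.diag([4,4,6,.3,.3])]),maxiter=500));print("iou",np.round(f.x,2),f.fun,cost(s.x))
    ys,xs=np.nonzero(M);sub=M[ys.min():ys.max()+1:3,xs.min():xs.max()+1:2];print(ys.min(),xs.min());print("\n".join("".join(".#"[k] for k in row) for row in sub))
st()
E
```

```text
pin (273.1229135053111, 271.80576631259487) tip (244.29135053110775, 348.4370257966616)
[([265.6, 293.4], 0.83, [588.3, -164.5])]
[([260.5, 292.5], np.int64(3175), 0.7)]
[  1.54   8.64 -15.5    0.08   0.84] 1.2602162439383549
[  1.54   8.64 -15.5    0.08   0.84] 1.2602162439383897
iou [-6.6   2.29 -4.27 -0.07  0.62] 0.319645316478853 0.42639539397230425
237 259
...........###...........................##....
.....#############...................#######...
..#################...........################.
#####################..########################
.############################...###############
...######################.........############.
...######################.........###########..
...######################.........#########....
...######################..............#.......
...######################......................
...######################......................
...######################......................
...######################......................
...######################......................
...######################......................
....#####################......................
....#####################......................
....#####################......................
....####################.......................
.....##################........................
......###############..........................
.......##########..............................
 t124.3 [ 578.5 -166.   161.8] open 20.2 F [-0.2  0.7 -0.2]
```

```bash
python3 - <<'E'
from rp import *
T,e=toolR()
def unp(v):
    o=T@v[:3]+e;q=T@np.array([np.sin(v[3]),-np.cos(v[3])*np.cos(v[4]),-np.cos(v[3])*np.sin(v[4])]);return o,q
V=[]
for c in("wrist","side","scene"):
    d=vision.read_camera(c);ex=np.array(proj(d,T@[0,0,-18]+e));L=nets.landmark_of("rivet_1",c)
    S=[s for s in nets.silhouettes("rivet_1",c) if s["conf"]>.15 and np.hypot(*(np.array(s["at"])-ex))<(40 if c=="wrist" else 20)]
    print(c,np.round(ex),[(s["at"],s["pixels"].sum(),round(float(s["conf"]),2)) for s in S],[np.round(l["at"],1) for l in L])
    if not S: continue
    M=S[0]["pixels"].astype(np.uint8);ig=np.zeros_like(M)
    if c=="wrist": ig[243:,:266]=1;ig[243:,309:340]=1;ig[285:,309:]=1;ig[M>0]=0
    V.append((c,d,M,ig))
    ys,xs=np.nonzero(M)
    if c!="wrist":print(ys.min(),xs.min());print("\n".join("".join(".#"[k] for k in row) for row in M[ys.min():ys.max()+1,xs.min():xs.max()+1]))
def cost(v):
    k=.003*((v[0]/4)**2+(v[1]/5)**2)
    for c,d,M,ig in V:
        m=render(d,*unp(v));
        if c=="wrist": u_=((m|M)&(1-ig)).sum();k+=1-((m&M)&(1-ig)).sum()/max(u_,1)
        else: k+=.4*(1-(m&M).sum()/max(M.sum(),1))
    return k
from scipy.optimize import differential_evolution
f=differential_evolution(cost,[(-12,12),(-10,14),(-30,0),(-.7,.7),(-.3,1.5)],seed=1,popsize=8,maxiter=40,polish=False)
print(np.round(f.x,2),f.fun)
for ph in (.1,.3,.5,.7,.9,1.1):
    g=minimize(lambda w:cost(np.r_[w,ph]),f.x[:4],method="Nelder-Mead",options=dict(maxiter=150,initial_simplex=f.x[:4]+np.vstack([np.zeros(4),np.diag([4,4,5,.3])])));print(ph,np.round(g.x,2),round(g.fun,3))
E
```

```text
wrist [265. 290.] [([263.2, 290.7], np.int64(3352), 0.71)] [array([265.5, 295.2])]
side [150. 306.] [] [array([150.7, 304.6]), array([244.7, 268.1])]
scene [213. 221.] [([215.4, 228.3], np.int64(186), 0.52)] [array([157.8, 316.4])]
206 218
..###..............
#######............
########.....####..
#########...######.
##########..#######
##########..#######
##################.
.#################.
.################..
.################..
..##############...
..########.........
.########..........
.#######...........
.######............
.#####.............
[ -1.4    1.32 -16.33  -0.04   0.61] 0.0754650144149531
0.1 [ -2.99   0.75 -13.28  -0.33] 0.323
0.3 [ -3.35   1.5  -10.51  -0.18] 0.248
0.5 [ -1.75   0.86 -15.15  -0.1 ] 0.107
0.7 [ -1.07   2.68 -16.22  -0.02] 0.118
0.9 [ -1.34   1.8  -15.21   0.08] 0.226
1.1 [ -1.56   0.45 -15.27   0.13] 0.33
```

```bash
cat > re.py <<'E'
from rp import *
v=np.array([-1.4,1.32,-16.33,-.04,.61])
q=np.array([np.sin(v[3]),-np.cos(v[3])*np.cos(v[4]),-np.cos(v[3])*np.sin(v[4])]);sh=-q
F=np.array([0,0,1.])-sh*sh[2];F/=np.linalg.norm(F)
B=np.c_[sh,F,np.cross(sh,F)]
def pose(h,ztip,al):
    f=np.array([np.cos(al),np.sin(al),0]);W=np.c_[[0,0,-1.],f,np.cross([0,0,-1.],f)]
    Rm=W@B.T;return np.array([h[0],h[1],ztip+36])-Rm@v[:3],R.from_matrix(Rm).as_rotvec(),f
H=(482.6,283.4)
E
python3 - <<'E'
from re_ import * if False else None
E
mv re.py rere.py; python3 - <<'E'
from rere import *
j=np.array(monitor.sense()['joints']);print(np.round(j,2))
for al in np.arange(-1.2,2.4,.3):
    p,o,f=pose(H,50,al);p2,_,_=pose(H,110,al);a=solve_ik(p,o);b=solve_ik(p2,o)
    print(round(al,1),None if a is None else np.round(a,2),b is not None)
E
```

```text
[-0.28  0.37  1.73 -0.    1.04 -1.81]
-1.2 [ 0.96  0.77  1.68 -0.76  1.42 -0.52] True
-0.9 [ 1.02  0.7   1.86 -0.95  1.25 -0.53] True
-0.6 [ 1.06  0.63  2.04 -1.19  1.07 -0.49] True
-0.3 None False
0.0 [ 0.95  0.54  2.38  4.25  0.85 -0.19] True
0.3 [ 0.75  0.53  2.49  3.63  0.85 -0.02] True
0.6 [0.45 0.53 2.51 2.98 0.87 0.07] True
0.9 [0.19 0.53 2.44 2.34 0.84 0.19] True
1.2 [0.04 0.56 2.3  1.78 0.87 0.39] True
1.5 [-0.    0.6   2.13  1.36  0.99  0.54] True
1.8 [0.01 0.66 1.95 1.07 1.15 0.62] True
2.1 [0.06 0.73 1.77 0.85 1.33 0.63] True  File "<stdin>", line 0
SyntaxError: invalid syntax (<stdin>, line 1)
```

```bash
python3 - <<'E'
from rere import *
al=1.8
r.servo_line([578.5,-166,320],speed=250)
p,o,f=pose(H,200,al);r.reach(p,o);st("above")
p,o,f=pose(H,95,al);r.reach(p,o);st("95")
for c in("wrist","side","scene"):
    d=vision.read_camera(c);cv2.imwrite(f"pics/q_{c}.png",d["pixels"])
    O=[*H,131];print(c,"expect",np.round(proj(d,O)),[np.round(l["at"],1).tolist()+[round(float(l["conf"]),2)] for l in nets.landmark_of("rivet_1",c)])
    for s in nets.silhouettes("rivet_1",c):
        if np.hypot(*(np.array(s["at"])-proj(d,O)))>25: continue
        M=s["pixels"].astype(np.uint8);ys,xs=np.nonzero(M);m=render(d,np.array(O),np.array([0,0,1.]))
        print(s["conf"],"iou",(m&M).sum()/(m|M).sum(),"cover",(m&M).sum()/M.sum(),"mean",ys.mean(),xs.mean(),"model",[k.mean() for k in np.nonzero(m)])
        if c!="wrist": print("\n".join("".join(".#om"[k] for k in row) for row in (M+2*m)[ys.min()-4:ys.max()+8,xs.min()-4:xs.max()+4]))
E
```

```text
above t127.8 [481.  297.3 227.6] open 20.4 F [0.3 0.5 0.5]
95 t128.3 [481.  297.6 123.2] open 20.7 F [0.3 0.4 0. ]
wrist expect [265. 289.] [[264.6, 293.6, 0.6]]
0.74 iou 0.6424044162747904 cover 0.934562760261749 mean 265.1936347412255 295.2941701368233 model [np.float64(266.8235923785057), np.float64(286.111753371869)]
side expect [330. 296.] [[330.3, 293.3, 0.57], [244.0, 268.2, 0.46]]
0.44 iou 0.4891304347826087 cover 0.9507042253521126 mean 331.17605633802816 294.1478873239437 model [np.float64(328.8327137546468), np.float64(296.08921933085503)]
........ooooooooooo...
.......ooooooooooooo..
......ooooooooooooooo.
......oooooooooooooooo
.....moooooooooooooooo
....#mmooooooooommmooo
....#mmmmmmmmmmmmmmooo
....#mmmmmmmmmmmmmmooo
....#mmmmmmmmmmmmmmooo
....#mmmmmmmmmmmmmmooo
.....mmmmmmmmmmmmmoooo
.....mmmmmmmmmmmmmoooo
......mmmmmmmmmmmoooo.
.......mmmmmmmmmmoooo.
........mmmmmmmmmooo..
........#mmmmmmmooo...
.........#mmmmmmo.....
..........mmmmoo......
...........oooo.......
............oo........
......................
......................
......................
......................
......................
scene expect [ 97. 337.] [[99.3, 335.4, 0.55], [255.7, 342.5, 0.21]]
0.54 iou 0.22388059701492538 cover 0.8653846153846154 mean 99.8076923076923 339.5 model [np.float64(96.32474226804123), np.float64(337.3556701030928)]
.ooooooooooooo...
.ooooooooooooo...
oooooooooooooo...
oooooooooooooo...
oooooooooommm#...
ooooooommmmmm#...
.ooooommmmmmm#...
..oommmmmmmmm....
...ommmmmmmm#....
...oommmmmm......
...ooommm#.......
...oooooo........
...oooooo........
...ooooo.........
...ooooo.........
...ooom#.........
....omm#.........
.................
.................
.................
.................
.................
.................
.................
```

```bash
python3 - <<'E'
from rere import *
al=1.8;H=(481,283.2);f0=fz()
for zt in (60,47,40,33):
    p,o,f=pose(H,zt,al);r.servo_line(p,o,speed=80);r.pause(.1);g=fz()-f0;print(zt,np.round(g,1),np.round(monitor.sense()['eef_pos'],1))
    if np.linalg.norm(g)>8: break
else:
    r.command_gripper(30);st("open")
    r.servo_line(p-f*50,speed=80);st("back")
    r.servo_line(p-f*50+[0,0,120],speed=250)
    r.reach([520,320,270],ori(1.57))
    for c in("wrist","side"):
        d=vision.read_camera(c);cv2.imwrite(f"pics/r_{c}.png",d["pixels"])
        print(c,look(c,"rivet_1",45,d=d)[1])
        for s in nets.silhouettes("rivet_1",c):
            M=s["pixels"].astype(np.uint8);ys,xs=np.nonzero(M);print(s["at"],s["conf"],M.sum(),ys.min(),ys.max(),xs.min(),xs.max())
        m=render(d,np.array([482.5,283.4,45]),np.array([0,0,1.]));print("model",[ (k.mean(),k.min(),k.max()) for k in np.nonzero(m)],m.sum())
st()
E
```

```text
60 [-0.3 -0.1  1.2] [479.4 297.3  87.8]
47 [0.5 0.5 1.4] [479.2 297.3  74.6]
40 [0.7 0.  0.9] [479.2 297.3  67.6]
33 [-3.8  3.9 21.2] [478.7 299.2  64.1]
 t130.6 [478.7 299.2  64.1] open 20.2 F [-4.2  3.5 19.7]
```

```bash
python3 - <<'E'
from rere import *
al=1.8;H=(481,283.2)
p,o,f=pose(H,38,al);r.servo_line(p,o,speed=60);r.pause(.1);st("relief")
r.command_gripper(22.5);st();r.servo_line(p+[0,0,1],speed=40)
r.command_gripper(25);st();r.servo_line(p+[0,0,2],speed=40)
r.command_gripper(28);st()
Rm=R.from_rotvec(o).as_matrix()
d=vision.read_camera("wrist");print(look("wrist","rivet_1",70,d=d)[1])
r.servo_line(p+[0,0,2]-Rm[:,2]*70,speed=120);st("back")
r.reach([520,320,270],ori(1.57))
for c in("wrist","side"):
    d=vision.read_camera(c);cv2.imwrite(f"pics/r_{c}.png",d["pixels"])
    print(c,look(c,"rivet_1",45,d=d)[1])
    for s in nets.silhouettes("rivet_1",c):
        M=s["pixels"].astype(np.uint8);ys,xs=np.nonzero(M);print(s["at"],s["conf"],M.sum(),ys.min(),ys.max(),xs.min(),xs.max())
    m=render(d,np.array([482.5,283.4,45]),np.array([0,0,1.]));print("model",[ (k.mean(),k.min(),k.max()) for k in np.nonzero(m)],m.sum())
    if c=="side":
        print("\n".join("".join(".#om"[k] for k in row) for row in (M+2*m)[345-25:375,270:310]))
st()
E
```

```text
relief t130.9 [479.2 297.2  65.3] open 20.2 F [-0.4  0.4  0.4]
 t131.1 [479.1 297.2  65.4] open 22.7 F [ 0.5  0.2 -0.2]
 t131.6 [479.2 297.3  66.7] open 24.9 F [ 0.2  0.2 -0.2]
 t132.1 [479.2 297.3  67.7] open 27.8 F [-0.7  0.1 -0.1]
[]
back t132.9 [492.1 241.4 107.6] open 28.1 F [-0.5 -0.2  0.8]
wrist [([142.8, 266.9], 0.96, [481.0, 294.8]), ([272.1, 61.1], 0.95, [641.5, 31.8])]
[143.4, 266.9] 0.95 678 127 154 249 280
[276.3, 58.1] 0.67 973 259 292 39 77
[225.7, 84.5] 0.51 4767 192 300 0 120
model [(np.float64(144.53076923076924), np.int64(131), np.int64(159)), (np.float64(256.17846153846153), np.int64(242), np.int64(270))] 650
side [([351.2, 294.1], 0.47, [481.5, 288.3])]
[351.2, 290.5] 0.68 190 343 358 288 302
[211.4, 309.2] 0.41 158 197 272 286 312
model [(np.float64(348.1535087719298), np.int64(340), np.int64(358)), (np.float64(294.3859649122807), np.int64(287), np.int64(302))] 228
........................................
........................................
........................................
........................................
....................................
[... 1411 characters left out ...]
............................
........................................
........................................
........................................
........................................
........................................
........................................
........................................
........................................
........................................
........................................
........................................
........................................
........................................
........................................
........................................
 t134.7 [520.1 319.4 269.4] open 28.1 F [-0.1  0.4 -0.2]
```

```bash
python3 - <<'E'
from rp import *
from scipy.optimize import differential_evolution
V=[]
for c in("wrist","side","scene"):
    d=vision.read_camera(c);ex=proj(d,[482,290,52])
    S=[s for s in nets.silhouettes("rivet_1",c) if np.hypot(*(np.array(s["at"])-ex))<25]
    print(c,np.round(ex),[(s["at"],round(float(s["conf"]),2),s["pixels"].sum()) for s in S])
    if S: V.append((c,d,S[0]["pixels"].astype(np.uint8)))
    if c=="wrist" and S:
        M=S[0]["pixels"];a,b=map(int,S[0]["at"]);sub=d["pixels"][a-22:a+22,b-26:b+26].max(2)
        print("\n".join("".join(" .:-=+*#%@"[min(9,k*10//256)] for k in row) for row in sub))
def unp(v): return np.array(v[:3]),np.array([np.sin(v[3]),np.sin(v[4]),np.sqrt(max(.01,1-np.sin(v[3])**2-np.sin(v[4])**2))])
def ren(d,o,q):
    m=np.zeros((420,560),np.uint8)
    for P in prims(o,q):
        P=P[P[:,2]>44]
        if len(P)<5: continue
        h=np.array([proj(d,p)[::-1] for p in P],np.float32);cv2.fillConvexPoly(m,np.round(cv2.convexHull(h)).astype(np.int32),1)
    return m
def cost(v):
    k=0
    for c,d,M in V:
        m=ren(d,*unp(v));k+=(1 if c=="wrist" else .5)*(1-(m&M).sum()/max((m|M).sum(),1))
    return k
f=differential_evolution(cost,[(465,500),(270,305),(44,70),(-.8,.8),(-.8,.8)],seed=2,popsize=8,maxiter=40,polish=False)
print(np.round(f.x,2),f.fun,cost([482.5,283.4,45,0,0]))
st()
E
```

```text
wrist [143. 262.] [([140.5, 267.1], 0.73, np.int64(732))]<stdin>:11: RuntimeWarning: overflow encountered in scalar multiply
Traceback (most recent call last):
OverflowError: Python integer 256 out of bounds for uint8
```

```bash
cat > fitr.py <<'E'
from rp import *
from scipy.optimize import differential_evolution
def unp(v): return np.array(v[:3]),np.array([np.sin(v[3]),np.sin(v[4]),np.sqrt(max(.01,1-np.sin(v[3])**2-np.sin(v[4])**2))])
def ren(d,o,q):
    m=np.zeros((420,560),np.uint8)
    for P in prims(o,q):
        P=P[P[:,2]>44]
        if len(P)<5: continue
        h=np.array([proj(d,p)[::-1] for p in P],np.float32);cv2.fillConvexPoly(m,np.round(cv2.convexHull(h)).astype(np.int32),1)
    return m
def fit(show=True):
    V=[]
    for c in("wrist","side","scene"):
        d=vision.read_camera(c);ex=proj(d,[482,290,52])
        S=[s for s in nets.silhouettes("rivet_1",c) if np.hypot(*(np.array(s["at"])-ex))<25]
        print(c,np.round(ex),[(s["at"],round(float(s["conf"]),2),s["pixels"].sum()) for s in S])
        if S: V.append((c,d,S[0]["pixels"].astype(np.uint8)))
        if show and c=="wrist" and S:
            a,b=map(int,S[0]["at"]);sub=d["pixels"][a-22:a+22,b-26:b+26].max(2).astype(int)
            print("\n".join("".join(" .:-=+*#%@"[min(9,k*10//256)] for k in row) for row in sub))
    def cost(v):
        k=0
        for c,d,M in V:
            m=ren(d,*unp(v));k+=(1 if c=="wrist" else .5)*(1-(m&M).sum()/max((m|M).sum(),1))
        return k
    f=differential_evolution(cost,[(465,500),(270,305),(44,70),(-.8,.8),(-.8,.8)],seed=2,popsize=8,maxiter=40,polish=False)
    print(np.round(f.x,2),f.fun,cost([482.5,283.4,45,0,0]));return f.x
if __name__=="__main__": fit();st()
E
python3 fitr.py
```

```text
wrist [143. 262.] [([141.0, 267.3], 0.97, np.int64(766))]
@@@@@@@@%*++++++++++++++++++++++++++++++++++++++++++
@@@@@@@@%*++++++++++++++++++++++++++++++++++++++++++
@@@@@@@@%#*+++++++++++++++++++++++++++++++++++++++++
@@@@@@@@@%%*++++++++++++++++++++++++++++++++++++++++
@@@@@@@@@@%#++++++++++++++++++++++++++++++++++++++++
@@@@@@@@@@@%*+++++++++++=====+++++++++++++++++++++++
@@@@@@@@@@@%*++++++++===----=====+++++++++++++++++++
@@@@@@@@@@@%*++++++===--:::::::--==+++++++++++++++++
@@@@@@@@@@@%*++++===-:::.......::-==++++++++++++++++
@@@@@@@@@@@%#*++==-::...........::-==+++++++++++++++
@@@@@@@@@@@@%#+==::...............::-=++++++++++++++
@@@@@@@@@@@@@%+=::.................:--=+++++++++++++
@@@@@@@@@@@@@#+-:...................:-=+++++++++++++
@@@@@@@@@@@@%#=:...........::::......:-=++++++++++++
@@@@@@@@@@%%%*-.........:::----:.....:-==+++++++++++
@@@@@@@@@@%*+=:.........:-=====-::..:.:-=+++++++++++
@@@@@@@%%%#+=:.........::==+====-:....::=+++++++++++
@@@@@@%#**+=-:........::-==+=====-:....:=+++++++++++
@@@@@@@#+===-:.........:-==+=====-::...:-=++++++++++
@@@@@@@%+==-:.........::====++====:
[... 822 characters left out ...]
=-===+++++++=--------==++++++++++++++++++++
@@@@@@@%*+++++++++++++========++++++++++++++++++++++
@@@@@@@%*+++++++++++++++++++++++++++++++++++++++++++
@@@@@@@%*+++++++++++++++++++++++++++++++++++++++++++
@@@@@@@%######*+++++++++++++++++++++++++++++++++++++
@@@@@@@@@%%%%%%######*++++++++++++++++++++++++++++++
@@@@@@@@@@@@@@@%%%%%%#*+++++++++++++++++++++++++++++
@@@@@@@@@@@@@@@@@@@@@%####*++*#*++++++++++++++++++++
@@@@@@@@@@@@@@@@@@@@@@@%%%#**#%#++++++++++++++++++++
side [350. 294.] [([351.4, 294.9], 0.44, np.int64(192))]
scene [118. 336.] []
[ 4.7668e+02  2.9578e+02  5.7750e+01  2.1000e-01 -1.3000e-01] 0.17177643784786645 0.7447272727272727
 t135.1 [520. 320. 270.] open 28.2 F [-0.8 -0.  -0.1]
```

```bash
python3 - <<'E'
from fitr import *
x,y=481.5,284
r.command_gripper(75)
r.reach([x,y,120],ori(1.6));r.servo_line([x,y,34],speed=100);st()
for g in (50,40,34,31):
    r.command_gripper(g,20);st(g)
r.pause(.2)
r.command_gripper(36);r.pause(.2)
r.servo_line([x,y,27.5],speed=50);st("low")
r.command_gripper(33);r.command_gripper(40)
d=vision.read_camera("wrist");print(look("wrist","rivet_1",45,d=d)[1],look("wrist","rivet_1",60,d=d)[1],"expect",proj(d,[482.4,283.6,45]))
sub=d["pixels"][200:330:2,230:350].max(2).astype(int);print("\n".join("".join(" .:-=+*#%@"[min(9,k*10//256)] for k in row) for row in sub))
E
```

```text
t137.3 [482.  284.3  34.6] open 74.6 F [-0.1  0.4  0.2]
50 t137.6 [481.7 284.2  34.4] open 49.9 F [-0.7  1.1  1. ]
40 t137.9 [481.4 283.9  33.9] open 39.8 F [-0.3  0.4  0.3]
34 t138.1 [481.5 284.   34. ] open 34.4 F [ 0.9  0.3 -0.3]
31 t138.4 [481.5 284.   34. ] open 30.6 F [-0.3  0.6  0.5]
low t139.3 [481.1 283.7  27. ] open 35.5 F [-0.4 -0.2  0.2]
[([258.2, 293.4], 0.93, [478.4, 285.4])] [([258.2, 293.4], 0.93, [471.7, 284.9])] expect (np.float64(265.9079043729881), np.float64(289.400696646858))
++++++++++++++++++++++++++++++++++++++++++++++++++++++++++++++++++++++++++++++++++++++++++++++++++++++++++++++++++++++++
++++++++++++++++++++++++++++++++++++++++++++++++++++++++++++++++++++++++++++++++++++++++++++++++++++++++++++++++++++++++
++++++++++++++++++++++++++++++++++++++++++++++++++++++++++++++++++++++++++++++++++++++++++++++++++++++++++++++++++++++++
++++++++++++++++++++++++++++++++++++++++++++++++++++++++++++++++++++++++++++++++++++++++++++++++++++++++++++++++++++++++
+++++++++++++++++++++++++++++++++++++++++++++++++++++++++++++++++++++++++++++++++++++++++++++++++++++++++++++++++
[... 6567 characters left out ...]
+++++++++++++++++++++++++++++++++++++++++++*%@@@@@@@@@@@@@@@@@@@@@@@@@@@@@@@@@@@@#=:..:.:::::::
:..:..-*%@@@@@@@@@@@@%*+++++++++++++++++++++++++++++++++++++++++*#%%@@@@@@@@@@@@@@@@@@@@@@@@@@@@@@@@@@@@@@%*-:....::::::
::..::=#@@@@@@@@@@@@@@@%%%###*+++++++++++++++++++++++++++*#######%@@@@@@@@@@@@@@@@@@@@@@@@@@@@@@@@@@@@@@@@%#=::.::::::::
::..:-*%@@@@@@@@@@@@@@@@@@@@@%*+++++++++++++++++++++++++*%@@@@@@@@@@@@@@@@@@@@@@@@@@@@@@@@@@@@@@@@@@@@@@@@@%*-.:.:::::::
:::::=#@@@@@@@@@@@@@@@@@@@@@@@@@%#+++++++++++++++++++#%##%@@@@@@@@@@@@@@@@@@@@@@@@@@@@@@@@@@@@@@@@@@@@@@@@@%#=::::::::::
:::.-*%@@@@@@@@@@@@@@@@@@@@@@@@@@%#*++++++++++++++++*%@@@@@@@@@@@@@@@@@@@@@@@@@@@@@@@@@@@@@@@@@@@@@@@@@@@@@@%*-:::::::::
```

```bash
python3 - <<'E'
from fitr import *
x,y=482.4,283.8
r.command_gripper(50);r.servo_line([x,y,110],speed=200);r.command_gripper(80)
r.reach([x,y,110],ori(0.03));r.servo_line([x,y,34],speed=100);st()
for g in (50,40,34,30,26):
    r.command_gripper(g,20);st(g)
r.command_gripper(38);r.pause(.3);r.command_gripper(28,20);st();r.command_gripper(40);r.pause(.2)
r.servo_line([x,y,110],speed=200)
r.command_gripper(60);r.reach([x,y,90],ori(1.6))
d=vision.read_camera("wrist");L=look("wrist","rivet_1",45,d=d)[1];print(L,"expect",proj(d,[x,y,45]),"top",proj(d,[x,y,57]),"pin",proj(d,[x,y,70]))
a,b=map(int,proj(d,[x,y,57]))
sub=d["pixels"][a-50:a+50:2,b-50:b+50].max(2).astype(int);print(a-50,b-50);print("\n".join("".join(" .:-=+*#%@"[min(9,k*10//256)] for k in row) for row in sub))
st()
E
```

```text
t143.4 [482.8 284.   34.4] open 79.6 F [ 0.2 -0.   0. ]
50 t143.8 [476.7 282.7  33.6] open 50.0 F [-18.3   2.4  10.6]
40 t144.2 [471.5 281.4  32.6] open 40.6 F [-35.5   4.8  18.2]
34 t144.4 [471.4 281.4  32.6] open 40.3 F [-34.8   4.2  17.3]
30 t144.6 [471.4 281.4  32.6] open 40.4 F [-35.4   4.4  17.5]
26 t144.9 [471.4 281.4  32.6] open 40.5 F [-35.2   3.9  18.2]
 t145.6 [471.4 281.4  32.6] open 40.4 F [-35.6   4.5  18.2]
[([220.3, 297.2], 0.75, [480.2, 288.7])] expect (np.float64(223.37361868443725), np.float64(289.50648029116144)) top (np.float64(229.39678327105977), np.float64(289.6292619583077)) pin (np.float64(236.72647538636087), np.float64(289.77867707135056))
179 239
==++++++++++++++++++++++++++++++++++++++++++++++++++++++++++++++++++++++++++++++++++++++++++++++++++
==++++++++++++++++++++++++++++++++++++++++++++++++++++++++++++++++++++++++++++++++++++++++++++++++++
==++++++++++++++++++++++++++++++++++++++++++++++++++++++++++++++++++++++++++++++++++++++++++++++++++
==++++++++++++++++++++++++++++++++++++++++++++++++++++++++++++++++++++++++++++++++++++++++++++++++++
==++++++++++
[... 3990 characters left out ...]
@@@@@@@@@@@@@@@@@@@@@@@@@@@@@@@@@@@@@
%%%%%%@@@@@@@@@@@@@@@@@@@@@@@@@@@@@@@@@@@@@@@@@@@@@@@@@@@@@@@@@@@@@@@@@@@@@@@@@@@@@@@@@@@@@@@@@@@@@@
%%%%%%%@@@@@@@@@@@@@@@@@@@@@@@@@@@@@@@@@@@@@@@@@@@@@@@@@@@@@@@@@@@@@@@@@@@@@@@@@@@@@@@@@@@@@@@@@@@@@
%%%%%%%@@@@@@@@@@@@@@@@@@@@@@@@@@@@@@@@@@@@@@@@@@@@@@@@@@@@@@@@@@@@@@@@@@@@@@@@@@@@@@@@@@@@@@@@@@@@@
%%%%%%%@@@@@@@@@@@@@@@@@@@@@@@@@@@@@@@@@@@@@@@@@@@@@@@@@@@@@@@@@@@@@@@@@@@@@@@@@@@@@@@@@@@@@@@@@@@@@
%%%%%%%@@@@@@@@@@@@@@@@@@@@@@@@@@@@@@@@@@@@@@@@@@@@@@@@@@@@@@@@@@@@@@@@@@@@@@@@@@@@@@@@@@@@@@@@@@@@@
%%%%%%@@@@@@@@@@@@@@@@@@@@@@@@@@@@@@@@@@@@@@@@@@@@@@@@@@@@@@@@@@@@@@@@@@@@@@@@@@@@@@@@@@@@@@@@@@@@@@
 t148.4 [482.4 283.8  90. ] open 60.1 F [-0.5  0.2 -0.8]
```

```bash
cat > fit3.py <<'E'
from rp import *
from scipy.optimize import differential_evolution
def unp(v): return np.array(v[:3]),np.array([v[3],v[4],np.sqrt(max(.01,1-v[3]**2-v[4]**2))])
def hull(d,P):
    m=np.zeros((420,560),np.uint8);P=P[P[:,2]>44.5]
    if len(P)>4: cv2.fillConvexPoly(m,np.round(cv2.convexHull(np.array([proj(d,p)[::-1] for p in P],np.float32))).astype(np.int32),1)
    return m
def ren(d,v):
    o,q=unp(v);t=np.cross(q,[1,0,.3]);t/=np.linalg.norm(t);w=np.cross(q,t);th=np.linspace(0,2*np.pi,20)
    ring=lambda s,rad:o+q*s+rad*(np.cos(th)[:,None]*t+np.sin(th)[:,None]*w)
    pin=hull(d,np.vstack([ring(12,6.5),ring(12+v[5],6.5)]))
    m=pin|hull(d,np.vstack([ring(0,15),ring(12,15)]))|hull(d,np.vstack([ring(s,7) for s in(-20,-15,-10,-5,0)]))
    return m,pin
def views(c=(482,284),zs=((120,1.6),(120,0),(120,-1.5))):
    V=[]
    for z,yaw in zs:
        r.reach([c[0],c[1],z],ori(yaw));r.pause(.1);d=vision.read_camera("wrist");ex=np.array(proj(d,[*c,60]))
        g=d["pixels"].max(2);S=[s for s in nets.silhouettes("rivet_1","wrist") if np.hypot(*(np.array(s["at"])-ex))<40]
        if not S: print("no sil",yaw);continue
        M=S[0]["pixels"].astype(np.uint8);M=cv2.morphologyEx(M,cv2.MORPH_CLOSE,np.ones((7,7)))
        inner=cv2.erode(M,np.ones((5,5)));P=((g>85)&(inner>0)).astype(np.uint8);P=cv2.morphologyEx(P,cv2.MORPH_OPEN,np.ones((3,3)))
        V.append((d,M,P));ys,xs=np.nonzero(P);print(yaw,"sil",M.sum(),S[0]["at"],"pin",P.sum(),(ys.mean(),xs.mean()) if len(ys) else None)
    return V
def fit(V,c=(482,284)):
    iou=lambda a,b:(a&b).sum()/max((a|b).sum(),1)
    def cost(v): return sum(2-iou(m,M)-iou(p,P) for (d,M,P) in V for m,p in [ren(d,v)])
    f=differential_evolution(cost,[(c[0]-25,c[0]+25),(c[1]-25,c[1]+25),(40,75),(-.8,.8),(-.8,.8),(0.5,14)],seed=3,popsize=10,maxiter=50,polish=False)
    print(np.round(f.x,2),f.fun/len(V));return f.x
E
python3 - <<'E'
from fit3 import *
V=views();import pickle;pickle.dump(V,open("V.pkl","wb"));st();fit(V)
E
```

```text
1.6 sil 1722 [206.8, 296.1] pin 258 (np.float64(202.6782945736434), np.float64(299.1162790697674))
0 sil 1864 [213.0, 270.3] pin 221 (np.float64(214.3212669683258), np.float64(263.552036199095))
-1.5 sil 1899 [234.7, 280.2] pin 143 (np.float64(245.993006993007), np.float64(274.5524475524476))
 t152.0 [482. 284. 120.] open 60.1 F [-0.4 -0.4  0.5]
[ 4.7502e+02  2.8634e+02  6.7750e+01 -6.6000e-01  2.5000e-01  5.5000e-01] 0.3039759829200806
```

```bash
python3 - <<'E'
import pickle,numpy as np,cv2
V=pickle.load(open("V.pkl","rb"))
for i in (2,1):
    d,M,P=V[i];ys,xs=np.nonzero(M);a0,a1,b0,b1=ys.min()-8,ys.max()+10,xs.min()-10,xs.max()+14
    g=d["pixels"].max(2).astype(int)[a0:a1,b0:b1];g=g[::2]
    print(i,a0,b0);print("\n".join("".join(" .,:;-=+*o#%@"[min(12,(k*13)//256)] for k in row) for row in g))
E
```

```text
2 188 244
%%%%%%%%%%%%%%%%%%%%%%%%%%%#+===============================+*o%%%%%%
%%%%%%%%%%%%%%%%%##########o+================================+o##%%%%
%%%%%#o#########*+==============================================+#%%%
%####o+==========================================--==============+*#%
*+========================================-;;--;:::;--=============+*
=========================================-:,,,,,,,,,,:;-=============
=======================================-;,,,,..,,,,,,,:-=============
===============================---====;:,,,,,,,,,,,,,,;-=============
==============================--;----:,,,,,,,,,,,,,,,:;-=============
=============================--;-;;:,,,,,,,,,,,,,,,,:;;-=============
=============================--;;;:,,,,,,,,,,,,,,,,:;;;--============
=============================--;;:,,,,,,,,,,,,,.,,,:;;;--============
==============================-;:,,,,,,,,,,,,,,,,,,:;---=============
==============================-;:,,,,,,,,,,,,,,,,,,:;--==============
==============================-:,,,,,,,,,,,,.,,,,,,;--===============
==========================----:,,,,,,,,,
[... 3745 characters left out ...]
,,,:;-===================+*oo%%%%%%%
==================-;:,,,,,,,,,,,,,,,,,,,,,,.,,,:--==================+*oo%%%%%%%%%%
====================--;:,,,,,,,,,,,,,,,,,::;;--====================+*#%%%%%%%%%%%%
========================---;;:::::::;;---======================++++o%%%%%%%%%%%%%%
=============================================================+o%%%%%%%%%%%%%%%%%%%
==========================================================+*oo%%%%%%%%%%%%%%%%%%%%
=====================================================+*oooo%%%%%%%%%%%%%%%%%%%%%%%
====================================================+*#%%%%%%%%%%%%%%%%%%%%%%%%%%%
==============================================+++++o%%%%%%%%%%%%%%%%%%%%%%%%%%%%%%
```

```bash
python3 - <<'E'
from fit3 import *
yaw=1.209;x,y=471.5,288
r.command_gripper(58)
r.reach([x,y,110],ori(yaw));r.servo_line([x,y,36],speed=120);st()
r.command_gripper(10,60);s=st("grip")
r.servo_line([x,y,130],speed=120);st("up")
d=vision.read_camera("wrist")
for sl in nets.silhouettes("rivet_1","wrist")[:2]:
    M=sl["pixels"];ys,xs=np.nonzero(M);print(sl["conf"],sl["at"],M.sum(),ys.min(),ys.max(),xs.min(),xs.max())
g=d["pixels"].max(2).astype(int)[215:335:3,225:355:1];print("\n".join("".join(" .,:;-=+*o#%@"[min(12,(k*13)//256)] for k in row) for row in g))
E
```

```text
t155.3 [471.8 288.2  36.4] open 57.8 F [-0.1  0.7  0.5]
grip t155.7 [471.8 288.4  36.6] open 27.7 F [-0.7  2.1  3.1]
up t156.6 [471.  287.7 129.3] open 27.9 F [-0.   0.5 -0.9]
0.92 [276.2, 288.1] 4026 241 313 253 320
#################%%%@@%%%#o***++=++=++++++++++++++++++====++=++++++========+++++++++++++++++*o#%%@@@@@@@@@@@@@@@@@@@@@@@@@@@@@@@@@
########%%%%%%%%%##%%@@@@@@@@%o++++=++++=++++++++=++==---========+=+====---==+=+++++++*#%%@@@@@@@@@@@@@@@@@@@@@@@@@@@@@@@@@@@@@@@@
%%%%%%%%%############%%@@@@@@@@%%%##o*+=+=+++++++===-------------------------==++++++++*%@@@@@@@@@@@@@@@@@@@@@@@@@@@@@@@@@@@@@@@@@
#%####################%%@@@@@@@@@@@@@%ooo*++++++++==-------------------------==++++++=++o%@@@@@@@@@@@@@@@@@@@@@@@@@@@@@@@@@@@@@@@@
#######################%%@@@@@@@@@@@@@@@@@%%#oo*+++==-----------------------==++++++++*#%@@@@@@@@@@@@@@@@@@@@@@@@@@@@@@@@@@@@@@@@@
################%%%%%%%%%%%@@@@@@@@@@@@@@@@@@@@@#*++==--------------------===+++++*#%@@@@@@@@@@@@@@@@@@@@@@@@@@@@@@@@@@@@@@@@@@@@@
######%%%%%%%%%%#%########%%@@@@@@@@@@@@@@@@@@@@@@@@%%%#+==------------====+=++*#%%%%@@@@@@@@@@@@
[... 3656 characters left out ...]
%%%%%%%%%%#+;,,,,:::,,,,,,,,,:,,,,,,,,:,,,,,,
,,,,,,,,,,,,,,,,,,,::::,,,:-*###############%%%%###%#%##############%%%%%%%%%%%%%%%%%%%%%%%%%%%%#=:,,,:::,,,,,,,,,,,,,,,,,,,,,,,,,
,,,,,,,,,,,,,,,,,,,::::,,,;+o############%%##########################%%%%%%%%%%%%%%%%%%%%%%%%%%%%o-,,,:::::,,,,,,,,,:,,,,,,,,:,,,,
,,:,:,,,,,,,,,,,,,,,::::,:-*#######%###############################%%%%%%%%%%%%%%%%%%%%%%%%%%%%%%#=:,:::::,,,,,,,,:,::,:,,,:,,,,:,
,,,,,,:,,,:,,:,,,,,,::::,;+##############################%%%%%%#%%%#%###%%%%%%%%%%%%%%%%%%%%%%%%%%o-:,:::,,,,,,,,,,,,,::,,,,,:,,,,
,:,,,,,,,,,,,,,,,,:::::::-*########################%##%#######%#%%%###%#%%%%%%%%%%%%%%%%%%%%%%%%%%#=::::::,,,:,,,,:,,:::,,:,,,,,,,
```

```bash
cat > lie.py <<'E'
from fit3 import *
def liepose(cx,cy,yaw,z=170):
    r.reach([cx,cy,z],ori(yaw));r.pause(.1);d=vision.read_camera("wrist");ex=np.array(proj(d,[cx,cy,10]))
    S=[s for s in nets.silhouettes("rivet_1","wrist") if np.hypot(*(np.array(s["at"])-ex))<90]
    if not S: print("none");return d,None
    M=S[0]["pixels"].astype(np.uint8);ys,xs=np.nonzero(M)
    W=np.array([onz(d,(a,b),10)[:2] for a,b in zip(ys,xs)]);c=W.mean(0);ev,E=np.linalg.eigh(np.cov((W-c).T));ax=E[:,1]
    t=(W-c)@ax;s=(W-c)@E[:,0]
    w=[np.ptp(s[(t>k)&(t<=k+4)]) if ((t>k)&(t<=k+4)).any() else 0 for k in np.arange(-40,40,4)]
    print("sil",S[0]["at"],S[0]["conf"],"c",np.round(c,1),"axis",np.round(ax,3),"t",round(t.min(),1),round(t.max(),1));print("w",np.round(w).astype(int).tolist())
    a0,a1,b0,b1=ys.min()-4,ys.max()+5,xs.min()-5,xs.max()+6
    g=d["pixels"].max(2).astype(int)[a0:a1:2,b0:b1];print("\n".join("".join(" .,:;-=+*o#%@"[min(12,(k*13)//256)] for k in row) for row in g))
    return d,(c,ax,t,w)
E
python3 - <<'E'
from lie import *
yaw=1.209;x,y=430,165
r.reach([x,y,60],ori(yaw));setxy(x,y);r.servo_line([x,y,12],speed=100);r.pause(.1);f0=fz()
for z in (6,0,-5,-9,-12):
    r.servo_line([x,y,z],speed=50);f=fz()-f0;print(z,np.round(f,1))
    if f[2]>25: break
r.command_gripper(50);r.servo_line([x,y,60],speed=200)
liepose(x+8,y-3,yaw);st()
E
```

```text
6 [-1.2  0.5  0.2]
0 [-7.5  3.1 17.9]
-5 [ 0.5  0.9 14.6]
-9 [-4.8  3.1 17.3]
-12 [-5.9  5.3 22.5]
sil [175.0, 271.8] 0.81 c [421.9 147.7] axis [-0.986 -0.165] t -29.3 20.7
w [0, 0, 4, 10, 20, 21, 20, 15, 14, 15, 27, 30, 30, 31, 28, 15, 0, 0, 0, 0]
=======================-----------------------------
==================-------------=------------------=-
============------------;;;;;;;---==============----
========-----------;;::,,,,,,,,,:--=============----
--==------------;:,,:,:,,,,,,,,,,:;-=========-------
----------=--;:,::;----;:,,,,,,,,,:;-======---------
-----=====;:,,:;---=---:,,,,,,,,,,,:;--=------------
=======--:,,,;--=---;:,,,,,,,,,,,,,,:;--------------
======-;,,,,,;--;;:,,,,,,,,,,,,,,,,,,;--------------
==+++=;,,,,,,,,,,,,,,,,,,,,,,,,,,,,,:;--------------
###%#*;,,,,,,,,,,,,,,,,,,,,,,,,,,,,:;------------===
%%%%#o=:,,,,,,,,,,,,,,,,,,,,,,,,,,:------=-=--==---=
%%%%%#o=:,,,,,,,,,,,,,,,,,,,,,,,,:;--=-=====--------
%#%%%##o+;,,,,,,,,,,,,,,,,,,,,,,,,:----=-=-----=====
##%%%%%##+;,,,,,,,,,,,,,,,,,,,,,,,,:;-----=-========
%%%%%%%%##o+-;:,,,,,,,,,,,,,,,,,,,,,,;--============
%%#%####%%%###o*+-----:,,,,,,,,,,,,,,:;--===========
#%%%%%%%%%%%%%###o*+=-;;,,,,,,,,,,,,,,,:------==--=-
%%%%%%%%%%%########o*==-;:,,,,,,,,,,,,,,:::::;--=-=-
%%%%%%%###############o+=;:,,,,,,,,,,,,,,,,,,:;---==
%%%%###################o*+=;,,,,,,,,,,,,,,,,,,:;-===
%########################o+;,,,,,,,,,,,,,,,,,,,:-+**
#########################*=:,,,,,,,,,,,,,,,,,:;=*###
##########################*-:::,,,,,,,,,,,,:=*o#####
###########################o=;::;--;:,,,,,,;*#######
############################o*++*ooo+;,,,,:-*#####%%
#####################################o+=--+o##%%%###
#############################################%#%%%%%
#####################################%#####%%%%%%%%%
 t160.9 [436.8 161.6 168.2] open 50.2 F [0.3 0.1 0.2]
```

```bash
python3 - <<'E'
from lie import *
yaw=1.737
x,y=np.array([421.9,147.7])+18*np.array([.986,.165])
r.command_gripper(40);r.reach([x,y,40],ori(yaw));r.servo_line([x,y,-18.5],speed=80);st()
r.command_gripper(4,100);st("squeeze");r.pause(.3);st()
r.command_gripper(40);r.servo_line([x,y,60],speed=200)
liepose(x,y,yaw,150);st()
E
```

```text
t162.6 [439.9 150.8 -18.2] open 39.8 F [ 0.1  0.1 -0.3]
squeeze t163.0 [440.3 150.8 -17.7] open 9.0 F [-0.7 -0.7  7.7]
 t163.3 [440.3 150.8 -17.7] open 9.0 F [ 0.2 -1.1  6.9]
sil [169.2, 290.7] 0.9 c [419.3 147. ] axis [-0.996 -0.089] t -31.3 22.5
w [0, 0, 6, 13, 15, 15, 13, 13, 14, 25, 29, 30, 30, 29, 22, 12, 0, 0, 0, 0]
=-=-========================================
--------------==============================
=====--------------============-============
=============-=--==============--==-===-====
===========-------=============-------------
========-;;:,,,:;-============-;;;----------
======-;:,,,,,,:;-===========-;:,,,::;------
======-:,,,,,,,:;-===========-;:,,,,,,:;--==
=====-;,,,,,,,,,,:;---===-=--;:,,,,,,,,:-===
=====-;,,,,,,,,,,,,,,,,::,,,,,,,,,,,,,,;-===
=====-:,,,,,,,,,,,,,,,,,,,,,,,,,,,,,,,,;-===
=====;:,,,,,,,,,,,,,,,,,,,,,,,,,,,,,,,:;====
====--:,,,,,,,,,,,,,,,,,,,,,,,,,,,,,,,:;-===
=====-;:,,,,,,,,,,,,,,,,,,,,,,,,,,,,,,:----=
=======-;:,,,,,,,,,,,,,,,,,,,,,,,,,,,:;-----
========--;;:,,,,,,,,,,,,,,,,,,,,,,:;;------
==--=======---:,,,,,,,,,,,,,,,::;;;---------
--------------:,,,,,,,,,,,,,:;--==----------
-------------;:,,,,,,,,,,,,,:-=========-==-=
=--===-=====-;:,,,,,,,,,,,,,;------=-=======
=-==========-;:,,,,,,,,,,,,:;---=--=---=---=
-=========-=-;,,,,,,,,,,,,,:;-==========-===
===--==-===--;,,,,,,,,,,,,,:--==============
=--------=--;,,,,,,,,,,,,,,;-===============
==-==-=----;:,,,,,,,,,,,,,,:;-==============
+=-==-====-;:,,,,,,,,,,,,,,,;-=-===-========
o+===-===--;,,,,,,,,,,,,,,,:;-=======-====--
##*+===-=--;;:,,,,,,,,,,,,,:-===============
###o*=====----;:,,,,,,,,::-+**======-=======
#####*+====+**=;,,,,,,:=*oo######o*****+====
%#%%%##o***o##o+;:,,,;=o#%%%#%###%%#########
%%%%%%%%%%%%%%%#o*+++*o##%%###%####%#%%%#%%#
%%%%%%%%%%%%%%%%%%%%%%%%%%%%%%%%%%%%%%#####%
%%%%%%%%%%%%%%%%%%%%%%%%%%%%%%%%%%%%%%%%%%%%
 t164.9 [438.4 150.3 148.2] open 39.7 F [-0.4  0.1  0.1]
```

```bash
cat > up.py <<'E'
from lie import *
v=np.array([13,0,-33.]);sh=np.array([-.966,0,.259])
F=np.array([0,0,1.])-sh*sh[2];F/=np.linalg.norm(F);B=np.c_[sh,F,np.cross(sh,F)]
def pose(h,ztip,al,dv=0):
    f=np.array([np.cos(al),np.sin(al),0]);W=np.c_[[0,0,-1.],f,np.cross([0,0,-1.],f)]
    Rm=W@B.T;return np.array([h[0],h[1],ztip+36])-Rm@v,R.from_matrix(Rm).as_rotvec(),f
HB=(579,-164.5)
E
python3 - <<'E'
from up import *
x,y=430.8,148;yaw=1.66
r.command_gripper(40);r.reach([x,y,40],ori(yaw));r.servo_line([x,y,-18.5],speed=80)
r.command_gripper(4,60);st("grip");r.servo_line([x,y,150],speed=200);st("up")
d=vision.read_camera("wrist");S=nets.silhouettes("rivet_1","wrist")
print([(s["at"],round(float(s["conf"]),2),s["pixels"].sum(),[int(k) for k in (np.nonzero(s["pixels"])[0].min(),np.nonzero(s["pixels"])[0].max())]) for s in S[:2]])
T,e=toolR();O=T@v+e;q=-(T@sh);m=render(d,O,q);print("model",[ (round(k.mean(),1),k.min(),k.max()) for k in np.nonzero(m)],m.sum(),"iou",(m&S[0]["pixels"]).sum()/(m|S[0]["pixels"]).sum() if S else None)
j=np.array(monitor.sense()['joints'])
for al in np.arange(-1.2,1.3,.3):
    a=solve_ik(*pose(HB,140,al)[:2]);b=solve_ik(*pose(HB,200,al)[:2]);print(round(al,1),None if a is None else np.round(a,2),b is not None)
E
```

```text
grip t166.9 [431.2 148.1 -18. ] open 11.6 F [ 0.2 -0.9  5.1]
up t167.9 [430.  147.7 149.1] open 11.5 F [-0.2 -0.7 -1.5]
[([243.1, 286.5], 0.92, np.int64(4984), [200, 310])]
model [(np.float64(246.9), np.int64(191), np.int64(317)), (np.float64(290.9), np.int64(254), np.int64(328))] 5974 iou 0.7740003237817711
-1.2 None False
-0.9 [ 0.23  0.65  2.28  4.33  1.23 -1.77] True
-0.6 [ 0.05  0.65  2.44  3.8   1.27 -1.61] True
-0.3 [-0.26  0.66  2.5   3.19  1.33 -1.57] True
0.0 [-0.58  0.65  2.45  2.56  1.28 -1.55] True
0.3 [-0.77  0.65  2.31  2.02  1.23 -1.4 ] True
0.6 [-0.84  0.68  2.12  1.61  1.28 -1.22] True
0.9 [-0.84  0.74  1.91  1.3   1.42 -1.08] True
1.2 [-0.79  0.81  1.7   1.08  1.59 -1.01] True
```

```bash
python3 - <<'E'
from up import *
import up
d=vision.read_camera("wrist");S=nets.silhouettes("rivet_1","wrist");M=S[0]["pixels"].astype(np.uint8);T,e=toolR()
def cost(w):
    s=np.array([-np.cos(w[3]),0,np.sin(w[3])]);m=render(d,T@w[:3]+e,-(T@s));return 1-(m&M).sum()/(m|M).sum()
from scipy.optimize import differential_evolution
f=differential_evolution(cost,[(5,22),(-3,3),(-40,-20),(-.3,.8)],seed=1,popsize=8,maxiter=25,polish=False);print(np.round(f.x,2),f.fun)
for i in (-.2,0,.2,.4,.6):
    g=minimize(lambda w:cost([w[0],w[1],w[2],i]),f.x[:3],method="Nelder-Mead",options=dict(maxiter=80,initial_simplex=f.x[:3]+np.vstack([np.zeros(3),np.diag([4,2,5])])));print(i,np.round(g.x,1),round(g.fun,3))
ys,xs=np.nonzero(M);g=d["pixels"].max(2).astype(int)[ys.min()-3:ys.max()+4:3,xs.min()-12:xs.max()+12];print("\n".join("".join(" .,:;-=+*o#%@"[min(12,(k*13)//256)] for k in row) for row in g))
E
```

```text
[ 11.49  -1.27 -24.15   0.3 ] 0.10691124698906795
-0.2 [ 10.5  -1.1 -22.8] 0.266
0 [  9.9  -1.4 -22.5] 0.189
0.2 [ 11.6  -1.4 -24.4] 0.116
0.4 [ 11.5  -1.2 -24.7] 0.124
0.6 [ 11.7  -1.4 -24.7] 0.156
################################*==--------==-===-===+*****++====================+*+++o####%%%%%%
#################################o*====------==--====++*oo#####o*******o##########%#%%%%%%%%%%%%%
###################################o*=-======================+*o####%####%#%%%#####%##########%##
##################################o+=====-======================+o####%#%%%%%%%%%%%%%%%%%%%%%#%%%
##########################o*+--;::;-=============================----+*##########%###%#%%%%%%%%%%
#####################o*=;:,,,,,,,:;-=============================-;,,,,:;-=*o####################
#################o*=;,,,,,,,,,,,,:;-============================--;,,,,,,,,,,:-+####%############
################+;,,,,,,,,,,,,,,,:;-============================-;:,,,,,,,,,,,,,:=o#%%%%%%%%%%%%%
##############*=:,,,,,,,,,,,,,,,,:;-============================-;:,,,,,,,,,,,,,,,:=*#%%%%%%%%%%%
%%%%%%%%%####o=:,,,
[... 2220 characters left out ...]
,::,,:::,:,,:,
:,::,,:::::::,,,:,,:,,::=*o+;::,:,,,,,,,,,,,,,,,,,,,,,,,,,,,,,,,,:::;*oo=;,:,::::,,:,::,::,:,:::,
::::::::::::::,:::,,,,::-+*=;::::,,:::,,,,,,,,,,,,,,,,,,,,,,,,,,::::;=*+-::,,,,:,:,,:::::::::::::
,::,:::,,,:,,:,,:::,:,,,,,,:::::,,;+o*=:,,,,,,,,,,,,,,,,,,,,,,,,,::::::,,:::,,,,::,:,,,:::,::,:,,
:,:,:,,,,,:,,:,,,,::,,,:,,,::::::,;*##*-:,,,,,,,,,,,,,,::::-++;,::::::,,,,::,:,,,,,::,,,,,:,::,,:
::,,::,,:,:,,,:,,,,:,,:,,:,:::::,:-*###*-:,,,,,,,,,,,:-*o###o+;,::::::,,:,,,::,,,:,,,,:,,,,,:,,,,
,,,,,,:,,,:,,,,,,::,::,,,,,:::::::-*####o+-:,,,,,,,;-*##%%%%#o=:::::::,,,,,:,::,,,,,,:,,,,:,,,,,,
,,,,,,::,,,,,,::,,:,::,,,,,::::::;+o##%%%%###ooooo##%%%%%%%%#o=:,:::::,:,,,,,::,:,,,,,,,,:,:,,,::
```

```bash
python3 - <<'E'
import re
s=open('up.py').read()
s=s.replace("v=np.array([13,0,-33.]);sh=np.array([-.966,0,.259])","v=np.array([11.5,-1.0,-27.]);sh=np.array([-np.cos(.3),0,np.sin(.3)])")
open('up.py','w').write(s)
E
python3 - <<'E'
from up import *
al=.6
T,e=toolR();r.servo_line([430,147.7,280],speed=300)
p,o,f=pose(HB,240,al);r.reach(p,o);st()
p,o,f=pose(HB,170,al);r.reach(p,o);r.pause(.2);st()
V=[];O0=np.array([*HB,206.])
for c in("wrist","side","scene"):
    d=vision.read_camera(c);ex=np.array(proj(d,O0))
    S=[s for s in nets.silhouettes("rivet_1",c) if np.hypot(*(np.array(s["at"])-ex))<(50 if c=="wrist" else 18)]
    L=[(np.round(l["at"],1).tolist(),round(float(l["conf"]),2)) for l in nets.landmark_of("rivet_1",c)]
    print(c,np.round(ex,1),L,[(s["at"],round(float(s["conf"]),2),s["pixels"].sum()) for s in S])
    if S: V.append((c,d,S[0]["pixels"].astype(np.uint8)))
def cost(w):
    k=.002*((w[0]/3)**2+(w[1]/3)**2)
    for c,d,M in V:
        q=np.array([w[3],w[4],1]);q/=np.linalg.norm(q);m=render(d,O0+w[:3],q);k+=1-(m&M).sum()/(m|M).sum()
    return k
if V:
    fx=differential_evolution(cost,[(-12,12),(-12,12),(-12,12),(-.4,.4),(-.4,.4)],seed=1,popsize=8,maxiter=30,polish=False);print(np.round(fx.x,2),fx.fun/len(V),cost(np.zeros(5))/len(V))
    for c,d,M in V[1:]:
        m=render(d,O0,np.array([0,0,1.]));ys,xs=np.nonzero(m|M);print(c);print("\n".join("".join(".#om"[k] for k in row) for row in (M+2*m)[ys.min():ys.max()+1,xs.min():xs.max()+1]))
E
```

```text
t170.2 [ 597.8 -151.4  256.6] open 11.2 F [-0.   0.5 -0.1]
 t170.7 [ 598.6 -152.7  189. ] open 11.8 F [ 0.5 -0.1 -0.9]
wrist [253.9 280.9] [([243.8, 288.8], 0.93), ([188.1, 54.1], 0.58)] [([241.6, 288.4], 0.74, np.int64(5032))]
side [142.4 306.2] [([140.2, 306.9], 0.63), ([243.3, 269.5], 0.58)] [([139.7, 306.5], 0.62, np.int64(136))]
scene [205.7 220.2] [([153.7, 320.5], 0.68), ([208.1, 217.9], 0.57)] [([207.0, 219.9], 0.59, np.int64(206))]
[-0.14 -3.34  4.49  0.04  0.03] 0.22368686522235284 0.3552099853573744
side
.....#####....
...##mmmmm##..
..##mmmmmmm##.
.#mmmmmmmmm###
.mmmmmmmmmmm##
.mmmmmmmmmmmm#
ommmmmmmmmmmmm
ommmmmmmmmmmmm
ommmmmmmmmmmmm
oommmmmmmmmmmo
oommmmmmmmmmo.
ooommmmmmmmoo.
.ooommmmooooo.
..oooooooooo..
...oooooooo...
...ooooooo....
...ooooooo....
...ooooooo....
...ooooooo....
...oooooo.....
....ooooo.....
....oooo......
....oooo......
scene
........o.........
......ooooooo.....
....#mmmmmmmooo...
...mmmmmmmmmmooo..
.#mmmmmmmmmmmmooo.
.mmmmmmmmmmmmmmoo.
#mmmmmmmmmmmmmmoo.
#mmmmmmmmmmmmmmmo.
#mmmmmmmmmmmmmmmoo
#mmmmmmmmmmmmmmmoo
#mmmmmmmmmmmmmmmoo
#mmmmmmmmmmmmmmmoo
.#mmmmmmmmmmmmmooo
.#mmmmmmmmmmmmmoo.
..#mmmmmmmmmmmmo..
..#mmmmmmmmmmmoo..
....mmmmmmmmmoo...
......oommmmooo...
.......oooooooo...
.......oooooooo...
........oooooo....
........oooooo....
.........oooo.....
```

```bash
python3 - <<'E'
from up import *
al=.6;h=(579,-161.9);f0=fz();ok=1
for zt in (148,142,137,133,130):
    p,o,f=pose(h,zt,al);r.servo_line(p,o,speed=70);r.pause(.1);g=fz()-f0;print(zt,np.round(g,1),np.round(monitor.sense()['eef_pos'],1))
    if np.linalg.norm(g)>7: ok=0;break
st()
E
```

```text
148 [-0.3  0.7  0.5] [ 598.1 -150.1  165. ]
142 [-0.3  0.4 -1.2] [ 598.1 -150.1  159.1]
137 [ 0.1 -0.6 -1. ] [ 598. -150.  154.]
133 [-0.3  0.7 -0.1] [ 598.1 -150.2  150. ]
130 [-2.7 -2.  11.5] [ 598.5 -150.2  149.3]
 t173.2 [ 598.5 -150.2  149.3] open 11.5 F [-2.7 -2.3 11.7]
```

```bash
python3 - <<'E'
from up import *
al=.6;h=(579,-161.9)
p,o,f=pose(h,132.5,al);r.servo_line(p,o,speed=60);r.pause(.1);f0=fz()
for dx,dy in ((7,0),(-7,0),(0,7),(0,-7)):
    r.servo_line(p+[dx,dy,0],speed=100);r.pause(.05);print(dx,dy,np.round(fz()-f0,1),np.round(np.array(monitor.sense()['eef_pos'])-p,1))
r.servo_line(p,speed=100);st()
E
```

```text
7 0 [ 1.7 -0.5  0. ] [ 7.3 -0.3  0.1]
-7 0 [ 6.5 -2.1  0.8] [-6.4 -1.2  0.5]
0 7 [ 6.  -1.9 -0.3] [0.1 6.6 0.4]
0 -7 [ 1.2 -1.4  1.5] [ 0.  -7.6  0.3]
 t175.0 [ 597.8 -149.5  149.7] open 11.7 F [0.2 0.1 4.3]
```

```bash
cat > chk.py <<'E'
from up import *
def chk(O0,show=True):
    V=[]
    for c in("wrist","side","scene"):
        d=vision.read_camera(c);ex=np.array(proj(d,O0+[0,0,6]))
        S=[s for s in nets.silhouettes("rivet_1",c) if np.hypot(*(np.array(s["at"])-ex))<(50 if c=="wrist" else 14)]
        print(c,np.round(ex,1),[(s["at"],round(float(s["conf"]),2),s["pixels"].sum()) for s in S])
        if S: V.append((c,d,S[0]["pixels"].astype(np.uint8)))
    def ren(d,o,q):
        m=np.zeros((420,560),np.uint8)
        for P in prims(o,q):
            P=P[P[:,2]>144]
            if len(P)>4: cv2.fillConvexPoly(m,np.round(cv2.convexHull(np.array([proj(d,p)[::-1] for p in P],np.float32))).astype(np.int32),1)
        return m
    def cost(w):
        k=0
        for c,d,M in V:
            q=np.array([w[3],w[4],1]);q/=np.linalg.norm(q);m=ren(d,O0+w[:3],q);k+=1-(m&M).sum()/max((m|M).sum(),1)
        return k
    fx=differential_evolution(cost,[(-15,15),(-15,15),(-15,15),(-.7,.7),(-.7,.7)],seed=1,popsize=8,maxiter=30,polish=False)
    q=np.array([fx.x[3],fx.x[4],1]);q/=np.linalg.norm(q);O=O0+fx.x[:3]
    print("O",np.round(O,1),"tilt",np.round(fx.x[3:],2),"tip",np.round(O-36*q,1),"at z144",np.round(O-q*(O[2]-144)/q[2],1),fx.fun/max(len(V),1))
if __name__=="__main__":
    chk(np.array([579,-164.,172]))
E
python3 chk.py
```

```text
wrist [234.5 286.8] [([241.8, 286.7], 0.78, np.int64(4959))]
side [151.2 305.5] [([151.9, 306.6], 0.54, np.int64(89))]
scene [213.5 221.7] [([218.0, 221.0], 0.45, np.int64(156))]
O [ 577.6 -165.   171.7] tilt [0.13 0.05] tip [ 573.  -166.9  136. ] at z144 [ 574.  -166.5  144. ] 0.3221659174951647
```

```bash
python3 - <<'E'
from chk import *
al=.6;h=(582,-162)
p,o,f=pose(h,132,al);r.servo_line(p,o,speed=60);r.pause(.1);st()
r.command_gripper(17);r.pause(.1);r.command_gripper(26);r.pause(.3)
Rm=R.from_rotvec(o).as_matrix()
r.servo_line(p-Rm[:,2]*70,speed=150);st("back")
r.reach([584,-150,250],ori(1.525));r.pause(.05)
d=vision.read_camera("wrist");H=(579,-164.3)
print("seated expects",np.round(proj(d,[*H,144])),np.round(proj(d,[*H,156])),np.round(proj(d,[*H,169])),look("wrist","rivet_1",144,d=d)[1])
a,b=map(int,proj(d,[*H,156]));g=d["pixels"].max(2).astype(int)[a-40:a+40:2,b-50:b+50];print(a-40,b-50);print("\n".join("".join(" .,:;-=+*o#%@"[min(12,(k*13)//256)] for k in row) for row in g));st()
E
```

```text
t175.7 [ 601.1 -149.9  149.6] open 11.8 F [3.5 0.4 5.4]
back t177.2 [ 546.  -188.1  169.7] open 25.8 F [0.4 0.4 0.3]
seated expects [198. 271.] [202. 270.] [206. 269.] [([226.7, 273.5], 0.88, [603.8, -163.6])]
161 220
oooooooooooooooooooooooooo**oooooooooooooooo***********************************o#%%%%%%%##oo####%%%%
ooooooooooooooooooooooooooo##%%%%%%%%%%%%%%%%%%%%%%%%%%%%%%%%%%%%%%%###ooo******#%%%%%%##o####%%%%%%
ooooooooooooooooooooooooo################################################o******o#%%%%%#o####%%%%%%%
o*ooooooo*oo*oo**oooo*ooo#####o#oooooooooooooooooooooooooooo#oooooo##############%%%%%#oo###%%%%%%%%
************************oo#######################################################%%%%#oo###%%%%%%%%%
***************************ooooooooo*oooooooo*********************oo***ooooooooooooooo****oooooooooo
ooooooooooooooooooooooo#############################################################################
oooooooooooooooooooooo##############################################################################
oooooooooooooooooooooo####################################################
[... 2514 characters left out ...]
....,:*@@@%o*************************
ooooooooooooooooooooooooo**oo##o-,,,,,,,,,,,,,,,,:,,,,,,,,,,,,,,,,,,,:-**o*o*o**o**o**o**oo*oo*o****
*****************************#@%+:,,,,,,,,:,,,,:,,,,,,,,,,,,,,,,,,,,,,;+****************************
*****************************o##=:,,,,,,,,,,:,,,,:::;:;;;:::,:,,,,,,,,:=********++++****************
*******************************+-:,,,,,,,,,,,:;-==++++++==-;::,,,,,,,,;=+******+-;;-=***************
*******************************+=:,,,,,,,,,,:-=+******+++==-;:,,,,,,,:-+*******+=--=+***************
*******************************+=;:,,,,,:,,:-=++******++++=--;,,,,,:;=+****oo*+=---+*ooooooooooooooo
 t178.6 [ 582.7 -150.4  248.3] open 25.9 F [0.1 0.1 0.9]
```

```bash
cat > f5.py <<'E'
from up import *
def fit5(O0,zc=0):
    V=[]
    for c in("wrist","side","scene"):
        d=vision.read_camera(c);ex=np.array(proj(d,O0))
        S=[s for s in nets.silhouettes("rivet_1",c) if np.hypot(*(np.array(s["at"])-ex))<(45 if c=="wrist" else 16)]
        print(c,np.round(ex,1),[(np.round(s["at"]),round(float(s["conf"]),2),s["pixels"].sum()) for s in S])
        if S: V.append((c,d,S[0]["pixels"].astype(np.uint8)))
    def q_(w): return np.array([np.sin(w[3])*np.cos(w[4]),np.sin(w[3])*np.sin(w[4]),np.cos(w[3])])
    def cost(w):
        return sum((2 if c=="wrist" else 1)*(1-(m&M).sum()/max((m|M).sum(),1)) for c,d,M in V for m in [render(d,O0+w[:3],q_(w))])
    fx=differential_evolution(cost,[(-20,20),(-20,20),(-20,20),(0,1.7),(-1.5,1.5)],seed=1,popsize=8,maxiter=35,polish=False)
    O=O0+fx.x[:3];q=q_(fx.x);print("O",np.round(O,1),"lean",np.round(fx.x[3:],2),"tip",np.round(O-36*q,1),fx.fun/(len(V)+1));return O,q,fx.x[3:]
E
python3 - <<'E'
from f5 import *
O,q,a=fit5(np.array([600,-164,158.]))
np.save("Oq.npy",np.r_[O,q])
# candidate tilted grasps: jaw axis horizontal perpendicular to lean; tool tilt beta toward rivet axis
psi=np.arctan2(q[1],q[0]);j=np.array([-np.sin(psi),np.cos(psi),0])
for b in (0,.3,.5,.7,.9):
    z=-np.array([np.sin(b)*np.cos(psi),np.sin(b)*np.sin(psi),np.cos(b)])
    for s in(1,-1):
        y=s*j;x=np.cross(y,z);o=R.from_matrix(np.c_[x,y,z]).as_rotvec();ik=solve_ik(O+6*q+z*35,o);print(b,s,None if ik is None else np.round(ik,2))
E
```

```text
wrist [227.3 272.9] [(array([223., 271.]), 0.86, np.int64(1609))]
side [155.5 296.9] [(array([156., 299.]), 0.53, np.int64(136))]
scene [225.4 229.3] [(array([226., 231.]), 0.65, np.int64(183))]
O [ 596.2 -166.1  159.9] lean [0.62 0.25] tip [ 576.  -171.2  130.5] 0.1927539872101357
0 1 [-0.27  0.43  1.71  0.    1.   -2.09]
0 -1 [-0.27  0.43  1.71  0.    1.    1.05]
0.3 1 [-0.2   0.57  1.52 -0.13  1.33 -1.97]
0.3 -1 [-0.2   0.57  1.52 -0.13  1.33  1.17]
0.5 1 [-0.17  0.67  1.39 -0.2   1.54 -1.94]
0.5 -1 [-0.17  0.67  1.39 -0.2   1.54  1.2 ]
0.7 1 [-0.14  0.78  1.27 -0.25  1.75 -1.92]
0.7 -1 [-0.14  0.78  1.27 -0.25  1.75  1.22]
0.9 1 [-0.12  0.9   1.15 -0.31  1.94 -1.92]
0.9 -1 [-0.12  0.9   1.15 -0.31  1.94  1.22]
```

```bash
python3 - <<'E'
from f5 import *
a=np.load("Oq.npy");O,q=a[:3],a[3:]
psi=np.arctan2(q[1],q[0]);z=-q;y=np.array([-np.sin(psi),np.cos(psi),0]);x=np.cross(y,z);o=R.from_matrix(np.c_[x,y,z]).as_rotvec()
OFF=19.5;g=O+z*OFF   # TCP for grasp
r.command_gripper(52)
r.reach(g-z*45,o);r.servo_line(g,o,speed=90);st("at")
r.command_gripper(10,90);s=st("grip")
if s['opening']<23: print("odd grip")
else:
    r.servo_line(np.array(s['eef_pos'])-z*34,speed=100);st("out")
    r.reach([579.5,-164.7,144+46-OFF],ori(1.57+psi));r.pause(.15);st("vert")
    d=vision.read_camera("wrist");S=nets.silhouettes("rivet_1","wrist")
    T,e=toolR();m=render(d,e+[0,0,OFF],np.array([0,0,1.]))
    for sl in S[:1]: print("iou",(m&sl["pixels"]).sum()/(m|sl["pixels"]).sum(),np.round(sl["at"]),[round(k.mean()) for k in np.nonzero(m)])
E
```

```text
at t180.6 [ 585.5 -169.1  145. ] open 52.3 F [ 0.4 -0.1 -0.1]
grip t181.0 [ 586.  -168.6  144.6] open 26.4 F [2.4 2.2 4.7]
out t181.5 [ 604.9 -163.8  171.9] open 26.2 F [-1.  -1.  -0.9]
vert t182.3 [ 580.5 -164.4  169.6] open 25.8 F [-0.6 -1.  -0.9]
iou 0.8008579814856627 [270. 288.] [273, 291]
```

```bash
python3 - <<'E'
from f5 import *
O,q,a=fit5(np.array([580,-164.5,190.]))
if a[0]>.3: print("tilt!")
else:
    T,e=toolR();OFF=19.5;x,y=579.5,-164.7;f0=fz();k=38;n=0
    for k in (30,25,22,20,18,15,11,7,4,2,1,0,-1,-2,-3):
        while True:
            r.servo_line([x,y,144+k-OFF],speed=70);r.pause(.03);f=fz()-f0
            print(k,np.round(f,1),round(x,1),round(y,1),np.round(monitor.sense()['eef_pos'],1))
            if k>3 and np.linalg.norm(f)>5 and n<6:
                n+=1;l=f[:2]/max(np.linalg.norm(f[:2]),.5);x+=l[0];y+=l[1];r.servo_line([x,y,144+k+1.5-OFF],speed=70);continue
            break
        if np.linalg.norm(f)>(14 if k>3 else 9): print("stop");break
st()
E
```

```text
wrist [267.2 290.3] [(array([268., 288.]), 0.85, np.int64(3772))]
side [147.3 305.4] [(array([158., 305.]), 0.49, np.int64(37))]
scene [210.6 221.3] []
O [ 582.7 -165.3  179.2] lean [ 0.14 -0.09] tip [ 577.7 -164.8  143.6] 0.31606732201447957
30 [ 1.4  1.6 20.2] 579.5 -164.7 [ 582.  -165.1  156.9]
30 [ 1.5  2.9 19. ] 580.2 -163.9 [ 583.  -164.1  156.9]
30 [ 1.6  1.3 19.5] 580.6 -163.1 [ 583.4 -163.6  157. ]
30 [-0.1  0.7 19.8] 581.4 -162.4 [ 583.9 -163.2  156.9]
30 [ 1.2 -2.5 19.4] 581.2 -161.4 [ 583.8 -162.6  156.9]
30 [ 0.7 -0.4 19.2] 581.7 -162.3 [ 583.9 -163.1  156.7]
30 [ 2.1 -2.3  0.6] 582.5 -162.9 [ 582.5 -163.1  154. ]
25 [-1.3 -1.  19.6] 582.5 -162.9 [ 583.8 -163.3  151.4]
stop
 t186.6 [ 583.8 -163.3  151.4] open 26.4 F [-2.  -0.9 19.2]
```

```bash
cat > ins.py <<'E'
from f5 import *
q=np.array([.139,-.0125,.99]);q/=np.linalg.norm(q)
Rc=R.align_vectors([[0,0,1.]],[q])[0].as_matrix()
ax=np.cross(q,[0,0,1.]);Rc=R.from_rotvec(ax/np.linalg.norm(ax)*np.arcsin(np.linalg.norm(ax))).as_matrix()
rel=Rc@np.array([2.2,-.9,23.1])
T0=R.from_rotvec(ori(1.57+.25)).as_matrix();on=R.from_matrix(Rc@T0).as_rotvec()
E
python3 - <<'E'
from ins import *
s=monitor.sense();e=np.array(s['eef_pos']);r.servo_line([e[0],e[1],168],speed=120)
h=np.array([579.7,-164.2,144.])
r.servo_line(h+[0,0,40]-rel,on,speed=100);r.pause(.1);f0=fz();st("aligned")
for k in (33,27,21):
    p=h+[0,0,k]-rel;r.servo_line(p,on,speed=70);r.pause(.03);f=fz()-f0;print(k,np.round(f,1),np.round(np.array(monitor.sense()['eef_pos'])-p,1))
    if np.linalg.norm(f)>9: print("stop");break
st()
E
```

```text
aligned t187.3 [ 581.1 -163.7  160.8] open 26.2 F [ 0.9  0.1 -1.5]
33 [-1.  -0.7  0.4] [ 0.2  0.1 -0.5]
27 [-0.5 -2.9  1.1] [ 0.7 -0.5  0.6]
21 [ 0.6 -5.7 -0.3] [ 0.1 -0.5 -0.8]
 t188.2 [ 580.8 -164.1  141. ] open 26.3 F [ 1.5 -5.6 -1.7]
```

```bash
python3 - <<'E'
from ins import *
h=np.array([579.7,-165.7,144.]);f00=np.array([.9,.1,-1.5])
for k in (20,15,10,5,2,0,-2,-4):
    p=h+[0,0,k]-rel;r.servo_line(p,on,speed=80);r.pause(.02);f=fz()-f00;print(k,np.round(f,1),np.round(np.array(monitor.sense()['eef_pos'])-p,1))
    if abs(f[1])>4: h[1]+=np.sign(f[1])*.8
    if abs(f[0])>4: h[0]+=np.sign(f[0])*.8
    if f[2]>15: print("stop");break
st()
E
```

```text
20 [ 1.  -1.5 -0. ] [-0.1  0.1 -0.5]
15 [ 2.6 -1.6 -2.4] [-0.   0.  -0.5]
10 [ 5.  -1.8 -2.9] [ 0.2 -0.  -0.3]
5 [ 3.  -1.2 -1.5] [-0.2  0.1 -0.4]
2 [-7.5  2.3 21.6] [0.1 0.1 1.9]
stop
 t189.5 [ 581.6 -165.   124.7] open 26.2 F [-6.6  2.4 20.1]
```

```bash
python3 - <<'E'
from ins import *
x,y=579.6,-165.4
r.command_gripper(46);e=np.array(monitor.sense()['eef_pos']);r.servo_line([e[0],e[1],146],speed=200)
r.servo_line([x,y,146],ori(1.525),speed=200);r.command_gripper(19,40);f0=fz()
for z in (139,136,134,132.5):
    r.servo_line([x,y,z],speed=90);f=fz()-f0;p=monitor.sense()['eef_pos'];print(z,np.round(f,1),np.round(p,1))
    if f[2]>14: break
st()
E
```

```text
139 [0.8 0.1 0.7] [ 579.1 -165.3  138.3]
136 [0.5 1.  0.7] [ 579.5 -165.4  135.8]
134 [-4.6  1.9 12.2] [ 579.8 -165.5  135.3]
132.5 [-8.9  3.  24.4] [ 579.9 -165.5  135.2]
 t192.0 [ 579.9 -165.5  135.2] open 18.8 F [-9.   2.7 24. ]
```

```bash
python3 - <<'E'
from ins import *
x,y=579.6,-165.4
r.servo_line([x,y,156],speed=200);r.command_gripper(0,40);f0=fz()
for z in (146,140,136,134,132.5):
    r.servo_line([x,y,z],speed=90);f=fz()-f0;p=monitor.sense()['eef_pos'];print(z,np.round(f,1),np.round(p,1))
    if f[2]>24: break
r.servo_line([x,y,200],speed=250);st()
d=vision.read_camera("wrist");print(look("wrist","rivet_1",144,d=d)[1],look("side","rivet_1",144)[1],look("scene","stopper_1",109)[1])
E
```

```text
146 [-0.3  1.6 -0.3] [ 578.9 -165.2  145. ]
140 [-0.5  1.  -0.8] [ 579.7 -165.4  139.8]
136 [1.5 1.1 0.5] [ 579.8 -165.4  136. ]
134 [-2.8  2.7 11.2] [ 579.9 -165.5  135.3]
132.5 [-7.1  3.1 25.5] [ 580.  -165.5  135.2]
 t194.2 [ 580.  -165.5  200.8] open -0.4 F [-1.9  0.5  0.1]
[([215.0, 483.5], 0.62, [584.0, -32.8]), ([215.3, 290.1], 0.59, [578.3, -165.0])] [([160.4, 302.5], 0.69, [585.2, -165.4]), ([242.7, 265.4], 0.67, [597.9, 110.0])] [([198.5, 276.1], 0.61, [591.5, -28.0]), ([179.5, 297.6], 0.45, [586.7, 42.8]), ([216.4, 249.4], 0.41, [586.4, -101.3])]
```

```bash
python3 - <<'E'
from ins import *
d=vision.read_camera("wrist");H=[579.3,-165.3]
print([np.round(proj(d,[*H,z]),1) for z in (144,156,169)])
a,b=map(int,proj(d,[*H,156]));g=d["pixels"].max(2).astype(int)[a-44:a+46:2,b-48:b+48];print(a-44,b-48);print("\n".join("".join(" .,:;-=+*o#%@"[min(12,(k*13)//256)] for k in row) for row in g))
e=vision.read_camera("side")
for H in ([591.5,109.7],[579.5,-165.3]):
    a,b=map(int,proj(e,[*H,156]));g=e["pixels"].max(2).astype(int)[a-12:a+12,b-13:b+13];print(np.round(proj(e,[*H,156]),1),np.round(proj(e,[*H,169]),1));print("\n".join("".join(" .,:;-=+*o#%@"[min(12,(k*13)//256)] for k in row) for row in g))
st()
E
```

```text
[array([219.4, 289.3]), array([224.9, 289.4]), array([231.6, 289.5])]
180 241
ooooo*oooooooooooo###############o###########################################ooooooooo###%%%%%%%
oooooooo#oooo#ooo######ooooooooooooooooooooooooooooooo#oo########o#########################%%%%%
#####################oo********oo*o***o**o*ooo************o******************************ooo*ooo
ooooooooooooooooo###############################################################################
ooooooooooooooooo#####%%%%%%%%%%%%%%%%%%%%%%%%%%%%%%%%%%%%%%%%%%%%%%%%%%%%%%%%%%%%%%%%%%%%%%%%%%
oooooooooooooooooo###%%%%%%%%%%%%%%%%%%%%%%%%%#%%%%%%%%%%%%%%%%%%%%%%%%%%%%%%%%%%%%%%%%%%%%%%%%%
oooooooooooooooooo##################################%################%#######%#####%############
oooooooooooooooooo#########%####################################################################
oooooooooooooooo########################ooooooooo*oo############################################
ooooooooooooooooo#####%%%#%%%%%%%###o*=;::::,,,,,,,:;-=*o###%%%##%%%%%##%%%%%%%%%%%######%#%%###
#######################%%%%%%%%##o*-:,,,.,,..,.,,..,
[... 4054 characters left out ...]
+*+++++***+*+****++
+++++*++++++++**+++*+***++
++*++**++++++***++*****+++
+++++*++++++****++++***+++
+++++*++++++***++++***++++
+++++*++++++**++++****++++
+++**++++++***++******++++
+++*+++++++***+******+++++
++++**+++++**+++++****+++*
+++*##*+*o*+=----=+**++++*
+++o%@#o%@#=::,,::-+++++++
++*#@@%@@@o;......,;=++++*
++*%%%@@@@+........,-+++**
+*o%%#@@@@-.........;=+*+*
**%%%%@@@%; ........;=****
*o%%%@@@@*:.........;+****
*%%%%@@@%=, .......,-+**++
o%%%@@@@o=:........,=***+*
*oo%@@@#*+-:,.. ..,;+**++*
+*#@@@@o**+=-;:,:;-=***+**
*o@@@@@o****++===++****+*+
*%@@@@@o**************+**+
*%@@@@@#**************++++
*%@@@@@#*************+++++
 t194.6 [ 579.2 -165.3  199.2] open -0.2 F [-0.3 -0.1  1.3]
```

```bash
python3 - <<'E'
from h import *
print(r.job_done());st()
E
```

```text
the job is handed in; nothing more can be done
None
the job is handed in; nothing more can be done
```

I handed the job in at about 195 s of the 210 s allowed. All three flasks are stoppered, the bar lies on both ledges, and both rivets look seated with their pins in. No verdict was reported.

- **Stoppers:** each one stopped with a light contact force at the expected rim height. The camera found all three heads over the flask mouths, within about 4 mm in the wrist view and about 7 mm in the last, rougher scene view.
- **Bar:** it had been knocked about 25 mm aside, so I located it again before picking it up. It met the ledges at the expected height and sat between the cheeks, with the holes in line, in the pictures taken before the rivets went in.
- **Left rivet:** it went in at the first try. The pin reached a hard stop flush with the collar.
- **Right rivet:**
  - It tilted in the grip at the first try and its pin was pushed in too early.
  - I laid it on the bench and squeezed the legs closed, which brought the pin back out. I then fitted it again with a tilt correction.
  - A push on the collar stopped at the same height as the left rivet.

**Check that disagreed:** while I pressed the right pin I felt no resistance until the collar height. It may already have gone in during the collar push. I did not see it happen, so the pin's depth there is not confirmed by force. The last wrist and side camera data, read as numbers because my picture allowance was used up, show a plain black disc with no pin standing proud on the right. The side view shows the same on the left.

The fingertips proved to be about 21 mm shorter than the stated tool point. I measured this against the bench and allowed for it throughout. I did not separately check the bystander objects at the end.

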